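Change the batch in a converter burn-in station

ROBOT

A 7-joint arm with a two-finger parallel gripper is mounted at the origin on the work surface. World frame = base frame: x ahead of the robot, y to its left, z up, the work surface at z = 0. Lengths are in m, angles in rad, forces in N, time in s.
With the tool pointing down it reaches from about 0.4 to 0.85 m from the base axis. Payload 10.4 kg.
Tool frame: the origin (TCP) lies at the very end of the fingers, on their centre line; the grasp point (between the pads) lies 19 mm behind it; z points along the fingers, y is the line along which they close (so a half turn about z gives the same grasp; the last joint's range is limited). The gripper opens to 87 mm and grips with 3 to 60 N. Pads are 19 mm wide; open, the fingers measure 117 mm over their backs; the gripper's body (75 mm by 190 mm) begins 51 mm behind the grasp point.
Start: joints at [1.301, 0.332, -0.065, 1.46, 0.022, 1.35, -0.088], TCP at [0.153, -0.606, 0.223] pointing down, gripper open.
Joint ranges: [-2.6, 2.6], [-0.5, 2.12], [-1.47, 1.34], [0.16, 2.42], [-1.27, 4.41], [0.06, 2.06], [-2.6, 2.6]. Speed limits (rad/s): [2.22, 2.22, 2.79, 2.79, 3.14, 3.14, 3.14].

INTERFACE

Orientations are given as a unit quaternion [x, y, z, w].
In Python, from bench import status, camera, order gives the robot as it stands.
- The arm moves only by the tool jog_arm, never from a script. Its argument "plan" is a list of rows, each a list of 7 numbers: the turn, a rotation vector about the tool's x, y, z in rad, then the shift along the tool's x, y, z in mm, then the opening, from -1 (shut) to 1 (fully open). A call has 1 to 12 rows; each row is the pose to reach, as a shift and turn from the pose commanded when the call began, along the tool's axes at that moment; what a row does not reach only later rows make up. A row lasts 1/10 s, in which the tool goes at most 50 mm and 8.59 degrees, less where a joint would pass 70% of its speed; a pose out of reach is approached as far as the arm can. A call with a gripper value outside its range is refused whole. The fingers move at their own pace and stop on an object; "squeeze" is the grip in N (left out, the last holds). Time passes only in rows, so rows that repeat a pose let the fingers close. It gives the time, the measured TCP pose, the force, the opening and the grip force at its end, in the units of the state.
- status.read_state(): the state, without advancing time (a new reading comes with each control period).
- camera(name): name is "scene" or "top" or "wrist"; returns a dict with "image" (400x640x3 uint8, red, green, blue), "z_map" (400x640 float32, m along the optical axis (not along the pixel's ray), 0 where there is no reading), "fx", "fy", "cx", "cy" (pixels), "k1" (the pictures are not rectified: a ray, as slopes to the right and down, at radius r is drawn at 1 + k1 r^2 times it, then the intrinsics apply), "world_from_camera" (4x4, takes a point from camera to world coordinates); the wrist camera has in their place "mount" (4x4, takes a point from camera to tool coordinates, whose origin is the TCP and whose axes are the flange's). Camera axes: x right, y down, z forward; pixel columns grow to the right and rows downward; lengths in m; the calibration is good to about 2 mm. A picture is of the moment at which its call begins: read the wrist's pose just before it.
- order.close_job(): hands the job in; it is judged then, once.
The state is a dict: "time": time; "joint_positions": joint angles; "joint_vel": joint speeds; "joint_torque": joint torques, N m; "ee_pos": TCP position; "eef_rot": TCP orientation; "ft_force": force on the tool from outside, world axes, zero at the start; "torque": the same for the moment, N m; "width": finger opening in m; "grip_force": force on a finger pad.
Only numpy, scipy, OpenCV 4.12 (cv2) and the standard library are available. Lean on these libraries where they do the work, as an engineer would, in place of code of your own. Each camera call takes 0.05 s, during which the arm holds its last target. There are 200 camera calls.

TASK

The burn-in station has finished a run: first slide its run switch fully off, then clear the finished converters out of its nests and lay them flat, side by side, in the black tray. Seat every new converter from the bench flat and square in a nest, connector in the contact bay, one to a nest; set the load fader of each loaded channel to its long line and slide the fader of any empty channel right back to zero, and only then slide the run switch fully on. Leave the other things on the bench where they are.

Things in the scene. Friction and masses are not known exactly. Their poses are not given: they have to be found in the camera images.
- station: burn-in station, fixed grey box 210 (x) x 310 (y) x 45 mm high; origin at the centre of its underside, x away from the robot, y left. Channels 1, 2, 3 side by side at y = +115, +35, -45 mm: each a nest (centre x = +45 mm) and in front of it its load fader, with a 10 mm tick scale and one long white line. Run switch at y = -118 mm. Fixed parts rise at most 16 mm above its top.
- nest1 (a point): nest of channel 1: centre of its pocket's floor, level with the station's top; station axes. Black frame 9 mm high round a pocket 67 x 39 mm (1.5 mm clearance each side, 4 mm sloping lead-in at the rim); a 22 mm gap in the far (+x) wall is the contact bay for the connector, closed by a 16 mm high block 45 mm from the centre. A seated module has its origin here and its x along the station's.
- nest2 (a point): nest of channel 2: centre of its pocket's floor, level with the station's top; station axes. Black frame 9 mm high round a pocket 67 x 39 mm (1.5 mm clearance each side, 4 mm sloping lead-in at the rim); a 22 mm gap in the far (+x) wall is the contact bay for the connector, closed by a 16 mm high block 45 mm from the centre. A seated module has its origin here and its x along the station's.
- nest3 (a point): nest of channel 3: centre of its pocket's floor, level with the station's top; station axes. Black frame 9 mm high round a pocket 67 x 39 mm (1.5 mm clearance each side, 4 mm sloping lead-in at the rim); a 22 mm gap in the far (+x) wall is the contact bay for the connector, closed by a 16 mm high block 45 mm from the centre. A seated module has its origin here and its x along the station's.
- fader1 (a joint): load fader of channel 1, m: 0 = zero, fully back towards the robot (cap centre at station x = -85 mm), grows along the station's +x to 0.060; 0.042 = cap's centre line at the long white line. Black cap 24 (along travel) x 12 mm, its underside 5 mm and its top 23 mm above the station's top. About 1.2 N of friction, stays where it is left.
- fader2 (a joint): load fader of channel 2, m: 0 = zero, fully back towards the robot (cap centre at station x = -85 mm), grows along the station's +x to 0.060; 0.042 = cap's centre line at the long white line. Black cap 24 (along travel) x 12 mm, its underside 5 mm and its top 23 mm above the station's top. About 1.2 N of friction, stays where it is left.
- fader3 (a joint): load fader of channel 3, m: 0 = zero, fully back towards the robot (cap centre at station x = -85 mm), grows along the station's +x to 0.060; 0.042 = cap's centre line at the long white line. Black cap 24 (along travel) x 12 mm, its underside 5 mm and its top 23 mm above the station's top. About 1.2 N of friction, stays where it is left.
- run (a joint): run slide switch, m: 0 = off (towards the robot, station x = -62 mm), 0.020 = on (fully forward along the station's +x). About 2 N of friction, stays where it is left.
- run_cap (a point): middle of the top of the run switch's black grip: 16 (along the travel) x 14 mm, 20 mm high, its top 21 mm above the station's top. Moves with the switch.
- new1: a NEW converter, loose on the bench left of the station (may be absent): aluminium case 64 (its x) x 36 (its y) x 24 mm high, 0.12 to 0.2 kg, white label on top, and at its +x end a black connector block 8 mm long, 18 mm wide, 5 to 17 mm above the base. Origin at the centre of the case's underside (connector not counted), z up. Lies flat, any yaw.
- new2: a NEW converter, loose on the bench left of the station (may be absent): aluminium case 64 (its x) x 36 (its y) x 24 mm high, 0.12 to 0.2 kg, white label on top, and at its +x end a black connector block 8 mm long, 18 mm wide, 5 to 17 mm above the base. Origin at the centre of the case's underside (connector not counted), z up. Lies flat, any yaw.
- new3: a NEW converter, loose on the bench left of the station (may be absent): aluminium case 64 (its x) x 36 (its y) x 24 mm high, 0.12 to 0.2 kg, white label on top, and at its +x end a black connector block 8 mm long, 18 mm wide, 5 to 17 mm above the base. Origin at the centre of the case's underside (connector not counted), z up. Lies flat, any yaw.
- new4: a NEW converter, loose on the bench left of the station (may be absent): aluminium case 64 (its x) x 36 (its y) x 24 mm high, 0.12 to 0.2 kg, white label on top, and at its +x end a black connector block 8 mm long, 18 mm wide, 5 to 17 mm above the base. Origin at the centre of the case's underside (connector not counted), z up. Lies flat, any yaw.
- old1: a FINISHED converter, seated in a nest at the start (may be absent); same make, size, axes and origin as the new ones
- old2: a FINISHED converter, seated in a nest at the start (may be absent); same make, size, axes and origin as the new ones
- old3: a FINISHED converter, seated in a nest at the start (may be absent); same make, size, axes and origin as the new ones
- tray: out-tray, fixed black open box right of the station, outside 200 (x) x 112 (y) x 30 mm high, walls and floor 4 mm; origin at the centre of its underside. Empty at the start; takes two converters lying flat side by side, long sides along the tray's y, 45 mm either side of its centre in x.
- spool: bystander, not part of the job: solder spool, 48 mm across, 42 mm high, among the new converters; origin at its underside
- driver: bystander, not part of the job: screwdriver, 170 mm, near the robot; origin at its underside
- big_converter: bystander, not part of the job: converter of another, larger type, 116 x 61 x 44 mm, finned; origin at its underside
- multimeter: bystander, not part of the job: multimeter, 160 x 78 x 36 mm; origin at its underside
- dispenser: bystander, not part of the job: white bottle, 60 mm across, 90 mm high; origin at its underside
- reel: bystander, not part of the job: component reel lying flat, 130 mm across; origin at its underside
- carton: bystander, not part of the job: small white carton 130 x 60 x 45 mm; origin at its underside

How it is judged:
By the outcome, as a careful person would: the job done as asked, in the order asked, and still so for the second after the job is handed in, with the robot touching nothing.
Of new1, new2, new3, new4 only 2 to 3 are there at a start; the rules pass over those that are not, and their reading is None.
Of old1, old2, old3 only 2 to 2 are there at a start; the rules pass over those that are not, and their reading is None.
At some moment in a run one of new1, new2, new3, new4, old1, old2, old3 may be knocked a few centimetres aside while the robot is not near it.
Once in a run the grip may slacken for a moment while it holds something.
It also fails if it takes over 208 s, if anything falls off the work surface, if the arm or the gripper's body presses on something with over 40 N, if the wrist force passes 120 N, or if a joint passes its speed limit or range.

## Working session

There is one attempt and no reset: what is moved stays moved. The work goes in short steps, Python scripts to look and compute and a tool call to move; the robot and the scene stay as the last step left them, time stands still between calls to the robot, and variables do not carry over. Pictures are saved under pics/ and viewed, at most 14 in all, crops included, and the job is handed in when it is done.

Besides the shell and the picture viewer there is one more tool, called after ">>>" by a JSON object that holds its "method" and its "body". jog_arm: Moves the arm, as the interface text tells. Its arguments: {"type":"object","properties":{"plan":{"type":"array"},"squeeze":{"type":"number"}},"required":["plan"]}

```bash
ls; mkdir -p pics
python3 - <<'E'
from bench import status, camera
import cv2, numpy as np
s=status.read_state(); print(s)
for n in("scene","top"):
    c=camera(n); cv2.imwrite(f"pics/{n}0.png",c["image"][:,:,::-1]); np.savez(f"pics/{n}0.npz",**{k:v for k,v in c.items()})
    print(n,{k:v for k,v in c.items() if k not in("image","z_map")})
E
```

```text
pics
{'time': 0.0, 'joint_positions': array([ 1.3013911 ,  0.33286931, -0.06466988,  1.46096722,  0.02163693,
        1.34989291, -0.0884789 ]), 'joint_vel': array([ 4.11056414e-04,  5.12082392e-04,  1.46899257e-03,  5.59092145e-04,
       -4.79035841e-04,  4.72997872e-05,  1.23799879e-03]), 'joint_torque': array([-7.16633622e-04, -6.23269987e+01,  2.41401064e-02, -3.89905536e+01,
       -6.14556950e-02,  3.97465797e-02,  1.00300788e-04]), 'ee_pos': array([ 0.15255907, -0.60568628,  0.22174311]), 'eef_rot': array([ 9.92393926e-01,  1.23100678e-01, -1.44696248e-04, -7.05687589e-04]), 'ft_force': array([-0.86922827,  0.27962092,  0.06568935]), 'torque': array([-0.06310785,  0.01540671, -0.01678254]), 'grip_force': 0.0, 'width': 0.0870370048342218}
scene {'fx': 364.0414086793758, 'fy': 364.0414086793758, 'cx': 319.4196510043203, 'cy': 201.1858049537366, 'k1': -0.04861268422360917, 'world_from_camera': array([[-0.77884002,  0.55381064, -0.29445203,  0.8194624 ],
       [ 0.62712887,  0.67946303, -0.38084034,  0.32699887],
       [-0.01084416, -0.48127306, -0.87650365,  0.85622584],
       [ 0.        ,  0.        ,  0.        ,  1.        ]])}
top {'fx': 427.29406198232925, 'fy': 427.29406198232925, 'cx': 313.76347561110384, 'cy': 202.90751042016944, 'k1': -0.0369231546416622, 'world_from_camera': array([[ 0.02433955, -0.98535408,  0.16877476,  0.27568188],
       [-0.99946536, -0.02767108, -0.0174154 , -0.01328211],
       [ 0.02183052, -0.16826065, -0.98550078,  1.47527853],
       [ 0.        ,  0.        ,  0.        ,  1.        ]])}
```

View pics/scene0.png

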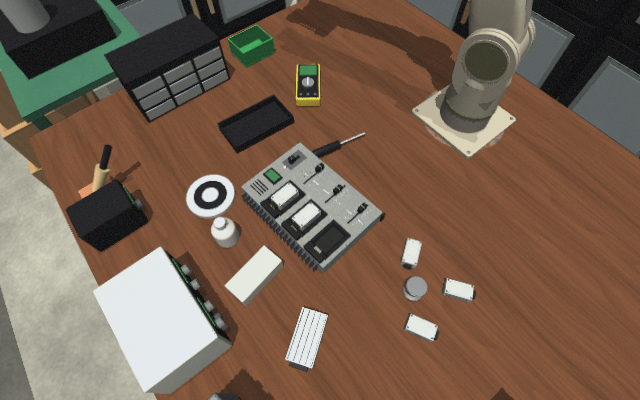

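View pics/top0.png

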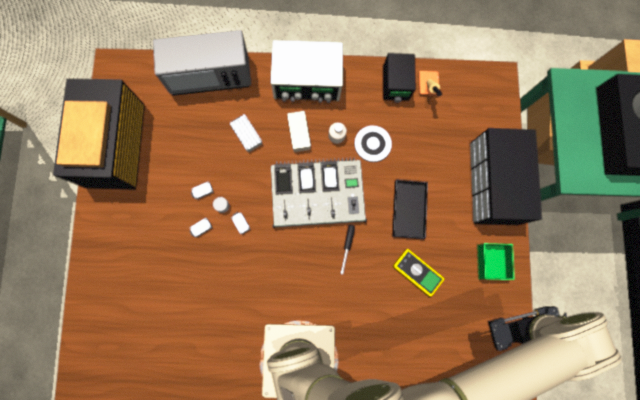

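Top view: station at (318,193) with nest 1 (283,178) empty, nests 2 and 3 loaded. The tray is at (410,209), and three new converters lie at (202,190), (200,228) and (241,223) around the spool (221,205).

```bash
cat > h.py <<'E'
import numpy as np, cv2
from scipy.spatial.transform import Rotation as R
from bench import status, camera
def pose():
    s=status.read_state(); T=np.eye(4); T[:3,:3]=R.from_quat(s["eef_rot"]).as_matrix(); T[:3,3]=s["ee_pos"]; return T
def shot(n,save=None):
    T=pose(); c=dict(camera(n))
    if n=="wrist": c["world_from_camera"]=T@c["mount"]
    if save: cv2.imwrite(f"pics/{save}.png",c["image"][:,:,::-1]); np.savez(f"pics/{save}.npz",**c)
    return c
def load(f): return {k:v for k,v in np.load(f"pics/{f}.npz").items()}
def K(c): return np.array([[c["fx"],0,c["cx"]],[0,c["fy"],c["cy"]],[0,0,1]],float)
def D(c): return np.array([float(c["k1"]),0,0,0,0])
def rays(c,uv):
    p=cv2.undistortPoints(np.asarray(uv,float).reshape(-1,1,2),K(c),D(c)).reshape(-1,2)
    return np.c_[p,np.ones(len(p))]
def onplane(c,uv,z):
    W=c["world_from_camera"]; d=rays(c,uv)@W[:3,:3].T; o=W[:3,3]
    return o+d*((z-o[2])/d[:,2])[:,None]
def cloud(c):
    v,u=np.mgrid[0:400,0:640]; r=rays(c,np.c_[u.ravel(),v.ravel()])*c["z_map"].reshape(-1,1)
    W=c["world_from_camera"]; return (r@W[:3,:3].T+W[:3,3]).reshape(400,640,3)
def proj(c,P):
    Wi=np.linalg.inv(c["world_from_camera"]); P=np.atleast_2d(P)@Wi[:3,:3].T+Wi[:3,3]
    return cv2.projectPoints(P,np.zeros(3),np.zeros(3),K(c),D(c))[0].reshape(-1,2)
def rect(m,c,z):
    cs=max(cv2.findContours(m.astype(np.uint8),cv2.RETR_EXTERNAL,cv2.CHAIN_APPROX_NONE)[0],key=cv2.contourArea)
    P=onplane(c,cs.reshape(-1,2),z)[:,:2]; return cv2.minAreaRect((P*1000).astype(np.float32)),cs
def go(p,yaw,T=None):
    """shift (tool axes, mm) and turn to TCP p, tool down, tool-y axis at yaw (mod pi)"""
    T=pose() if T is None else T
    y=np.array([np.cos(yaw),np.sin(yaw),0])
    best=None
    for s in(1,-1):
        z=np.array([0,0,-1.]); Y=s*y; X=np.cross(Y,z); Rt=np.c_[X,Y,z]
        rv=R.from_matrix(T[:3,:3].T@Rt).as_rotvec()
        if best is None or np.linalg.norm(rv)<np.linalg.norm(best): best=rv
    d=T[:3,:3].T@(np.asarray(p)-T[:3,3])*1000
    return np.round(best,4),np.round(d,1)
E
python3 - <<'E'
from h import *
for n in("top0","scene0"):
    c=load(n); P=cloud(c)
    pts={"top0":[(202,190),(200,228),(241,223),(221,205),(307,178),(330,178),(283,180),(285,208),(309,208),(333,208),(353,203),(318,220),(410,209)],
     "scene0":[(460,288),(422,326),(412,250),(416,287),(307,216),(283,196),(325,240),(360,211),(337,190),(316,172),(294,158),(256,122)]}[n]
    for p in pts: print(n,p,P[p[1],p[0]].round(3))
    m=(P[...,2]>0.035)&(P[...,2]<0.055)&(P[...,0]>.42)&(P[...,0]<.75)&(P[...,1]>-.2)&(P[...,1]<.2)
    print(rect(m,c,.045)[0], m.sum())
    m=(P[...,2]>0.012)&(P[...,2]<0.032)&(P[...,0]>.3)&(P[...,0]<.8)&(P[...,1]>.15)&(P[...,1]<.5)
    k,l,s,ce=cv2.connectedComponentsWithStats(m.astype(np.uint8))
    for i in range(1,k):
        if s[i,4]>40: print(s[i,4],rect(l==i,c,.024)[0])
    m=(P[...,2]>0.012)&(P[...,2]<0.035)&(P[...,0]>.4)&(P[...,0]<.8)&(P[...,1]<-.2)&(P[...,1]>-.5)
    k,l,s,ce=cv2.connectedComponentsWithStats(m.astype(np.uint8))
    for i in range(1,k):
        if s[i,4]>40: print("tray?",s[i,4],rect(l==i,c,.03)[0])
E
```

```text
top0 (202, 190) [0.56  0.35  0.016]
top0 (200, 228) [0.427 0.346 0.023]
top0 (241, 223) [0.448 0.208 0.022]
top0 (221, 205) [0.506 0.276 0.039]
top0 (307, 178) [ 0.602 -0.013  0.065]
top0 (330, 178) [ 0.604 -0.091  0.068]
top0 (283, 180) [0.597 0.069 0.045]
top0 (285, 208) [0.5   0.058 0.046]
top0 (309, 208) [ 0.499 -0.023  0.066]
top0 (333, 208) [ 0.505 -0.104  0.046]
top0 (353, 203) [ 0.521 -0.17   0.061]
top0 (318, 220) [ 0.463 -0.054  0.044]
top0 (410, 209) [ 0.515 -0.377  0.005]
((564.6728515625, -46.08790588378906), (224.07626342773438, 315.18756103515625), 5.609448432922363) 4808
266 ((765.8534545898438, 207.66427612304688), (111.09378814697266, 62.65269088745117), 35.29906463623047)
210 ((558.820556640625, 351.4525146484375), (38.84548568725586, 71.14463806152344), 25.670574188232422)
215 ((452.95318603515625, 213.17538452148438), (73.08045959472656, 36.342689514160156), 31.631980895996094)
223 ((429.6230773925781, 346.28863525390625), (38.63232421875, 73.43790435791016), 34.819236755371094)
tray? 238 ((746.6309204101562, -245.43136596679688), (100.01734161376953, 92.12094879
[... 1184 characters left out ...]
 (99.926513671875, 9.868694305419922), 33.49020767211914)
546 ((563.291748046875, 355.7389831542969), (38.71518325805664, 72.13615417480469), 27.25511932373047)
70 ((756.6984252929688, 234.82620239257812), (93.91679382324219, 4.259594917297363), 33.341285705566406)
73 ((776.1620483398438, 203.2530059814453), (52.21645736694336, 9.157268524169922), 34.28084182739258)
tray? 742 ((518.8873291015625, -363.4385681152344), (127.1296157836914, 203.2674102783203), 86.3081283569336)
tray? 59 ((720.5123291015625, -228.681884765625), (63.99477005004883, 23.006973266601562), 83.89070892333984)
tray? 137 ((749.6088256835938, -233.17208862304688), (87.61393737792969, 41.32329177856445), 81.88578033447266)
```

Run:
```python
from h import *
c=shot("wrist"); print(c["mount"].round(4),c["fx"],c["cx"],c["cy"],c["k1"])
print(go([.52,-.10,.36],np.radians(95.5)))
```

```text
[[ 2.000e-04 -9.520e-01 -3.061e-01  8.460e-02]
 [ 1.000e+00 -4.000e-04  2.100e-03 -1.200e-03]
 [-2.100e-03 -3.060e-01  9.520e-01 -1.628e-01]
 [ 0.000e+00  0.000e+00  0.000e+00  1.000e+00]] 287.6590936763684 312.12284778725643 196.20106394177452 -0.051095988937883
(array([-1.000e-03,  1.000e-04,  1.508e-01]), array([ 479.8, -400.9, -137.6]))
```

>>> {"method": "jog_arm", "body": {"plan": [[0, 0, 0.15, 480, -401, -138, 1], [0, 0, 0.15, 480, -401, -138, 1], [0, 0, 0.15, 480, -401, -138, 1], [0, 0, 0.15, 480, -401, -138, 1], [0, 0, 0.15, 480, -401, -138, 1], [0, 0, 0.15, 480, -401, -138, 1], [0, 0, 0.15, 480, -401, -138, 1], [0, 0, 0.15, 480, -401, -138, 1], [0, 0, 0.15, 480, -401, -138, 1], [0, 0, 0.15, 480, -401, -138, 1], [0, 0, 0.15, 480, -401, -138, 1], [0, 0, 0.15, 480, -401, -138, 1]]}}

```text
time: 1.35
ee_pos: [0.4976, -0.1302, 0.3524]
eef_rot: [0.999, 0.048, 0.0, 0.0]
ft_force: [1.2, -0.6, 0.5]
width: 0.0871
grip_force: 0.0
```

>>> {"method": "jog_arm", "body": {"plan": [[0, 0, 0, 0, 0, 0, 1], [0, 0, 0, 0, 0, 0, 1], [0, 0, 0, 0, 0, 0, 1], [0, 0, 0, 0, 0, 0, 1]]}}

```text
time: 1.75
ee_pos: [0.4963, -0.1334, 0.3515]
eef_rot: [0.999, 0.047, -0.0, 0.0]
ft_force: [0.1, 0.8, -0.0]
width: 0.087
grip_force: 0.0
```

Run:
```python
from h import *
c=shot("wrist","w1"); P=cloud(c)
m=(P[...,2]>0.035)&(P[...,2]<0.055)&(P[...,0]>.42)&(P[...,0]<.75)&(P[...,1]>-.22)&(P[...,1]<.2)
print(rect(m,c,.045)[0])
im=c["image"][:,:,::-1]; cv2.imwrite("pics/w1b.png",cv2.resize(im,(800,500)))
```

```text
((565.8842163085938, -49.638702392578125), (224.45265197753906, 316.4105529785156), 4.9987382888793945)
```

View pics/w1b.png

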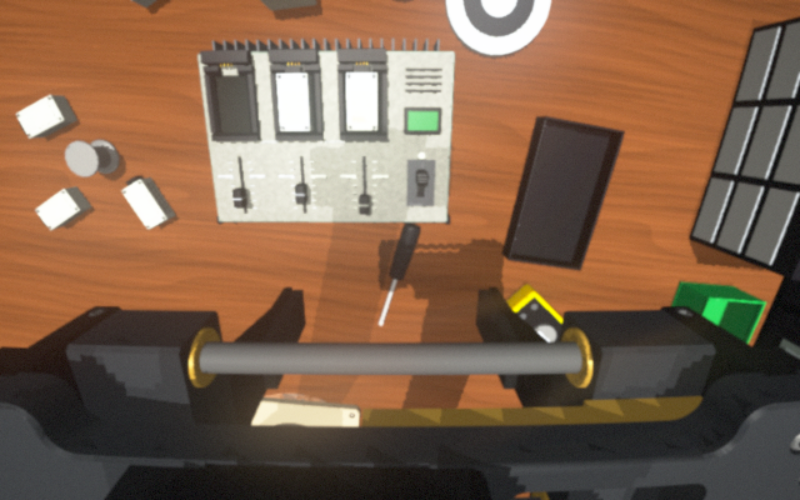

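Run:
```python
from h import *
print(status.read_state()["joint_positions"].round(3)); T=pose(); print(np.arctan2(T[1,0],T[0,0]))
print(go([.46,-.06,.20],np.radians(95)))
```

```text
[ 0.686  0.082 -0.545  1.502  0.043  1.57  -1.335]
0.09441957441814253
(array([0.0003, 0.0006, 0.0072]), array([-29.2, -76.4, 151.6]))
```

>>> {"method": "jog_arm", "body": {"plan": [[0, 0, 0.007, -29, -76, 152, 1], [0, 0, 0.007, -29, -76, 152, 1], [0, 0, 0.007, -29, -76, 152, 1], [0, 0, 0.007, -29, -76, 152, 1], [0, 0, 0.007, -29, -76, 152, 1], [0, 0, 0.007, -29, -76, 152, 1], [0, 0, 0.007, -29, -76, 152, 1], [0, 0, 0.007, -29, -76, 152, 1], [0, 0, 0.007, -29, -76, 152, 1]]}}

```text
time: 2.7
ee_pos: [0.4614, -0.0596, 0.2006]
eef_rot: [0.999, 0.045, 0.001, 0.0]
ft_force: [0.7, 0.5, 0.2]
width: 0.0869
grip_force: 0.0
```

Run:
```python
from h import *
print(status.read_state()["joint_positions"].round(3)); print(pose().round(4))
c=shot("wrist","w2")
im=c["image"][0:240,:,::-1]; cv2.imwrite("pics/w2b.png",cv2.resize(im,(800,300)))
```

```text
[ 0.639  0.026 -0.61   1.869  0.016  1.25  -1.458]
[[ 9.960e-01  8.890e-02  1.300e-03  4.614e-01]
 [ 8.890e-02 -9.960e-01 -3.000e-04 -5.960e-02]
 [ 1.300e-03  4.000e-04 -1.000e+00  2.006e-01]
 [ 0.000e+00  0.000e+00  0.000e+00  1.000e+00]]
```

View pics/w2b.png

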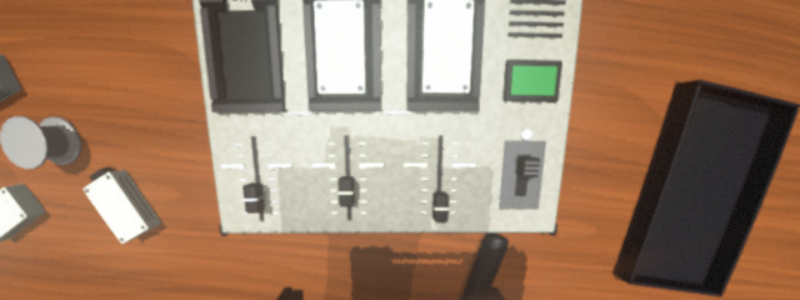

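```bash
cat >> h.py <<'E'
def rectify(c,S,z,x0,x1,y0,y1,k):
    """S=(x,y,yaw); image up=+x, left=+y, k px per m"""
    xs=np.arange(x1,x0,-1/k); ys=np.arange(y1,y0,-1/k); Y,X=np.meshgrid(ys,xs)
    P=np.c_[S[0]+X.ravel()*np.cos(S[2])-Y.ravel()*np.sin(S[2]),S[1]+X.ravel()*np.sin(S[2])+Y.ravel()*np.cos(S[2]),np.full(X.size,z)]
    uv=proj(c,P).astype(np.float32).reshape(*X.shape,2)
    return cv2.remap(c["image"][:,:,::-1].copy(),uv[...,0],uv[...,1],cv2.INTER_LINEAR)
E
python3 - <<'E'
from h import *
c=load("w2"); S=(.5589,-.050,np.radians(5))
a=rectify(c,S,.045,-.12,.03,-.17,.17,2000)
b=rectify(c,S,.068,-.12,-.02,-.17,.17,2000)
for x in range(0,680,20): cv2.line(a,(x,0),(x,4 if x%100 else 10),(0,0,255),1)
cv2.imwrite("pics/rect2.png",np.vstack([a,b]))
E
```

```text
(no output)
```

View pics/rect2.png

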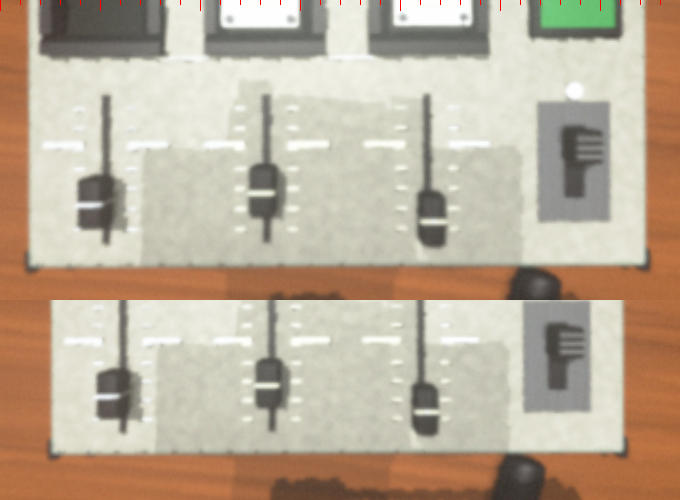

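```bash
cat >> h.py <<'E'
S=[.5595,-.0485,np.radians(5.2)]
def st(x,y,z=None):
    c,s=np.cos(S[2]),np.sin(S[2]); p=[S[0]+x*c-y*s,S[1]+x*s+y*c]
    return p if z is None else p+[z]
E
python3 - <<'E'
from h import *
print(go(st(-.042,-.118,.052),S[2]+np.pi/2))
E
```

```text
(array([ 0.0002, -0.0009, -0.0015]), array([ 56.9, 115.9, 148.5]))
```

>>> {"method": "jog_arm", "body": {"plan": [[0, 0, 0, 57, 116, 90, 0], [0, 0, 0, 57, 116, 90, 0], [0, 0, 0, 57, 116, 90, 0], [0, 0, 0, 57, 116, 90, 0], [0, 0, 0, 57, 116, 90, 0], [0, 0, 0, 57, 116, 120, 0], [0, 0, 0, 57, 116, 148, 0], [0, 0, 0, 57, 116, 148, 0], [0, 0, 0, 57, 116, 148, 0]], "squeeze": 15}}

```text
time: 3.65
ee_pos: [0.5285, -0.1686, 0.0535]
eef_rot: [0.999, 0.046, 0.001, 0.0]
ft_force: [0.2, 0.4, 0.3]
width: 0.0437
grip_force: 0.0
```

Run:
```python
from h import *
print(go(st(-.042,-.118,.052),S[2]+np.pi/2))
c=shot("wrist","w3"); cv2.imwrite("pics/w3b.png",c["image"][:,:,::-1])
```

```text
(array([ 0.0003, -0.0011,  0.0004]), array([-0.2,  1.2,  1.5]))
```

View pics/w3b.png

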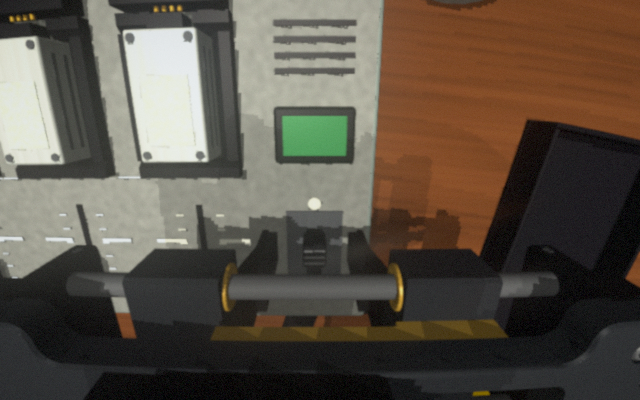

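The switch grip at (315,248) sits centred between the fingers at (265,250) and (360,250). I'll close and drag it back.

>>> {"method": "jog_arm", "body": {"plan": [[0, 0, 0, 0, 0, 0, -1], [0, 0, 0, 0, 0, 0, -1], [0, 0, 0, 0, 0, 0, -1], [0, 0, 0, 0, 0, 0, -1], [0, 0, 0, -6, 0, 0, -1], [0, 0, 0, -12, 0, 0, -1], [0, 0, 0, -18, 0, 0, -1], [0, 0, 0, -23, 0, 0, -1], [0, 0, 0, -24, 0, 0, -1], [0, 0, 0, -24, 0, 0, -1]]}}

```text
time: 4.7
ee_pos: [0.5061, -0.1718, 0.0523]
eef_rot: [0.999, 0.045, 0.003, 0.0]
ft_force: [13.2, -1.9, -8.0]
width: 0.014
grip_force: 15.0
```

>>> {"method": "jog_arm", "body": {"plan": [[0, 0, 0, 0, 0, 0, 0], [0, 0, 0, 0, 0, 0, 0], [0, 0, 0, 0, 0, -40, 0], [0, 0, 0, 0, 0, -80, 0], [0, 0, 0, 0, 0, -110, 0], [0, 0, 0, 0, 0, -110, 0]]}}

```text
time: 5.3
ee_pos: [0.5056, -0.1721, 0.1658]
eef_rot: [0.999, 0.045, 0.002, 0.001]
ft_force: [0.4, -0.4, -0.2]
width: 0.0429
grip_force: 0.0
```

Run:
```python
from h import *
c=shot("wrist","w4"); cv2.imwrite("pics/w4b.png",c["image"][0:330,:,::-1])
for z in (.066,):
    a=rectify(c,S,z,-.12,.11,-.17,.10,2000); cv2.imwrite("pics/w4r.png",a)
print(go(st(.045,.035,.058),S[2]+np.pi/2))
```

```text
(array([ 0.0017, -0.0021, -0.0011]), array([ 110.6, -153.2,  105.4]))
```

View pics/w4r.png

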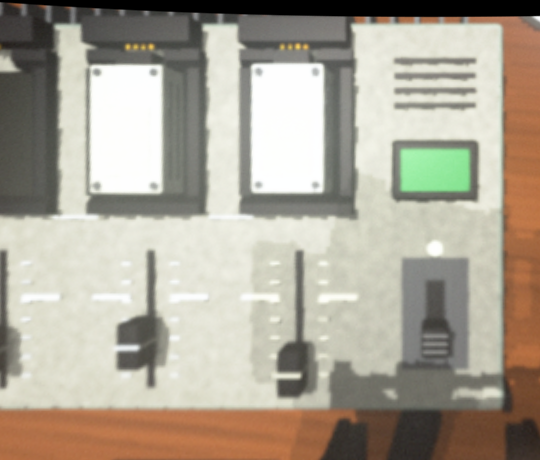

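>>> {"method": "jog_arm", "body": {"plan": [[0, 0, 0, 111, -153, 40, 0.2], [0, 0, 0, 111, -153, 40, 0.2], [0, 0, 0, 111, -153, 40, 0.2], [0, 0, 0, 111, -153, 40, 0.2], [0, 0, 0, 111, -153, 40, 0.2], [0, 0, 0, 111, -153, 40, 0.2], [0, 0, 0, 111, -153, 80, 0.2], [0, 0, 0, 111, -153, 105, 0.2], [0, 0, 0, 111, -153, 105, 0.2], [0, 0, 0, 111, -153, 105, 0.2]], "squeeze": 35}}

```text
time: 6.35
ee_pos: [0.5999, -0.0112, 0.0562]
eef_rot: [0.999, 0.044, -0.001, 0.0]
ft_force: [1.4, -0.1, -0.8]
width: 0.0523
grip_force: 0.0
```

>>> {"method": "jog_arm", "body": {"plan": [[0, 0, 0, 0, 0, 0, -1], [0, 0, 0, 0, 0, 0, -1], [0, 0, 0, 0, 0, 0, -1], [0, 0, 0, 0, 0, 0, -1], [0, 0, 0, 0, 0, 0, -1]]}}

```text
time: 6.85
ee_pos: [0.6007, -0.0097, 0.0568]
eef_rot: [0.999, 0.045, -0.0, 0.0]
ft_force: [-0.8, -1.6, 1.0]
width: 0.0357
grip_force: 35.0
```

Run:
```python
from h import *
T=pose();print(T.round(4)[:3],status.read_state()["joint_positions"].round(2))
print(go(st(.045,.035,.058),S[2]+np.pi/2))
# tray outline from depth
for f in("w1","w2"):
    c=load(f);P=cloud(c)
    m=(P[...,2]>0.022)&(P[...,2]<0.036)&(P[...,0]>.38)&(P[...,0]<.66)&(P[...,1]<-.26)&(P[...,1]>-.47)
    print(f,rect(m,c,.03)[0])
```

```text
[[ 9.960e-01  8.940e-02 -3.000e-04  6.007e-01]
 [ 8.940e-02 -9.960e-01 -5.000e-04 -9.700e-03]
 [-3.000e-04  5.000e-04 -1.000e+00  5.680e-02]] [ 0.4   0.49 -0.58  1.68  0.3   1.06 -1.76]
(array([ 0.0005,  0.0003, -0.0012]), array([ 0.5, -0.1, -1.2]))
w1 ((515.5953979492188, -370.11090087890625), (116.66893005371094, 201.33741760253906), 86.81778717041016)
w2 ((515.9147338867188, -368.40673828125), (120.61520385742188, 200.86573791503906), 86.7485580444336)
```

```bash
cat >> h.py <<'E'
TR=[.5155,-.3695,np.radians(-3.2)]
def tr(x,y,z):
    c,s=np.cos(TR[2]),np.sin(TR[2]); return [TR[0]+x*c-y*s,TR[1]+x*s+y*c,z]
E
python3 - <<'E'
from h import *
print(go(tr(.045,0,.017),TR[2]),go(tr(.045,0,.13),TR[2]))
E
```

```text
(array([ 2.0000e-04,  6.0000e-04, -1.4254e+00]), array([-72.5, 357.2,  40. ])) (array([ 2.0000e-04,  6.0000e-04, -1.4254e+00]), array([-72.5, 357.3, -73. ]))
```

>>> {"method": "jog_arm", "body": {"plan": [[0, 0, 0, 0, 0, -25, -1], [0, 0, 0, 0, 0, -50, -1], [0, 0, 0, 0, 0, -73, -1], [0, 0, -0.15, -10, 45, -73, -1], [0, 0, -0.3, -18, 90, -73, -1], [0, 0, -0.45, -27, 135, -73, -1], [0, 0, -0.6, -36, 180, -73, -1], [0, 0, -0.75, -45, 220, -73, -1], [0, 0, -0.9, -54, 260, -73, -1], [0, 0, -1.05, -62, 300, -73, -1], [0, 0, -1.2, -70, 340, -73, -1], [0, 0, -1.35, -73, 357, -73, -1]]}}

```text
time: 8.05
ee_pos: [0.558, -0.3767, 0.129]
eef_rot: [0.754, 0.656, -0.001, 0.0]
ft_force: [0.0, -0.9, -1.9]
width: 0.0357
grip_force: 35.0
```

Run:
```python
from h import *
s=status.read_state(); print(s["width"],s["grip_force"],s["joint_positions"].round(2))
print(go(tr(.045,0,.017),TR[2]),go(tr(.045,0,.13),TR[2]))
c=shot("wrist","w5"); P=cloud(c)
m=(P[...,2]>0.022)&(P[...,2]<0.036)&(P[...,0]>.38)&(P[...,0]<.66)&(P[...,1]<-.26)&(P[...,1]>-.47)
cv2.imwrite("pics/w5.png",c["image"][:,:,::-1])
```

```text
0.035714174773503526 34.99594330787659 [ 1.    0.59 -0.69  1.4   0.38  1.28  0.15]
(array([-0.0013,  0.0016, -0.083 ]), array([  5.2,   1.9, 112. ])) (array([-0.0013,  0.0016, -0.083 ]), array([ 5. ,  1.8, -1. ]))
```

View pics/w5.png

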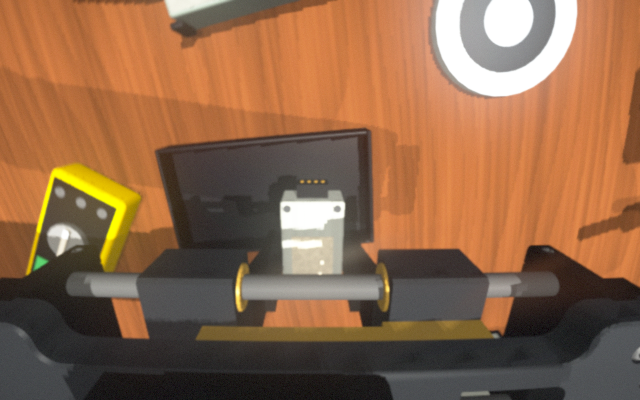

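The module is over the tray's far half (the tray spans columns 160–370). Lowering.

>>> {"method": "jog_arm", "body": {"plan": [[0, 0, -0.083, 5, 2, 0, -1], [0, 0, -0.083, 5, 2, 20, -1], [0, 0, -0.083, 5, 2, 50, -1], [0, 0, -0.083, 5, 2, 80, -1], [0, 0, -0.083, 5, 2, 100, -1], [0, 0, -0.083, 5, 2, 107, -1], [0, 0, -0.083, 5, 2, 112, -1], [0, 0, -0.083, 5, 2, 112, -1], [0, 0, -0.083, 5, 2, 112, 0.15], [0, 0, -0.083, 5, 2, 112, 0.15], [0, 0, -0.083, 5, 2, 112, 0.15]]}}

```text
time: 9.2
ee_pos: [0.5634, -0.3671, 0.0189]
eef_rot: [0.727, 0.687, 0.0, 0.001]
ft_force: [0.1, 0.6, 0.7]
width: 0.048
grip_force: 0.0
```

>>> {"method": "jog_arm", "body": {"plan": [[0, 0, 0, 0, 0, -30, 0.15], [0, 0, 0, 0, 0, -80, 0.15], [0, 0, 0, 0, 0, -130, 0.15], [0, 0, 0, 0, 0, -130, 0.15]]}}

```text
time: 9.6
ee_pos: [0.5665, -0.368, 0.1565]
eef_rot: [0.727, 0.687, 0.002, 0.006]
ft_force: [0.9, 1.0, 0.6]
width: 0.05
grip_force: 0.0
```

Run:
```python
from h import *
c=shot("wrist","w6"); P=cloud(c)
m=(P[...,2]>0.022)&(P[...,2]<0.036)&(P[...,0]>.38)&(P[...,0]<.66)&(P[...,1]<-.26)&(P[...,1]>-.47)
print(rect(m,c,.03)[0]); g=c["image"].astype(int).sum(2); print(rect((g>420)&m,c,.028)[0])
t=camera("top"); P=cloud(t); g=t["image"].astype(int).sum(2)
m=(P[...,2]>.055)&(P[...,2]<.08)&(g>420)&(P[...,0]>.55)&(P[...,0]<.66)&(abs(P[...,1]+.05)<.15); print("old3 still", np.argwhere(m).mean(0),m.sum())
print(go(st(.045,-.045,.058),S[2]+np.pi/2))
```

```text
((515.83447265625, -370.8676452636719), (113.06939697265625, 200.8060302734375), 86.49842834472656)
((563.54833984375, -364.3487548828125), (63.48866271972656, 35.61300277709961), 87.54510498046875)
old3 still [176.78125    328.69196429] 224
(array([ 3.7000e-03, -3.0000e-04,  1.4232e+00]), array([280.2,  28.7,  91.2]))
```

>>> {"method": "jog_arm", "body": {"plan": [[0, 0, 0.15, 40, 4, 0, 0.2], [0, 0, 0.3, 80, 8, 10, 0.2], [0, 0, 0.45, 120, 12, 20, 0.2], [0, 0, 0.6, 160, 16, 30, 0.2], [0, 0, 0.75, 200, 20, 36, 0.2], [0, 0, 0.9, 240, 24, 36, 0.2], [0, 0, 1.05, 280, 29, 36, 0.2], [0, 0, 1.2, 280, 29, 36, 0.2], [0, 0, 1.35, 280, 29, 36, 0.2], [0, 0, 1.42, 280, 29, 36, 0.2], [0, 0, 1.42, 280, 29, 36, 0.2], [0, 0, 1.42, 280, 29, 36, 0.2]]}}

```text
time: 10.9
ee_pos: [0.6071, -0.0889, 0.1109]
eef_rot: [0.999, 0.048, -0.001, -0.0]
ft_force: [0.0, -0.1, 0.6]
width: 0.0524
grip_force: 0.0
```

Run:
```python
from h import *
print(go(st(.045,-.045,.0575),S[2]+np.pi/2))
```

```text
(array([-0.0002,  0.0014,  0.0057]), array([ 1.3,  0.5, 53.4]))
```

>>> {"method": "jog_arm", "body": {"plan": [[0, 0, 0.006, 1, 0.5, 20, 0.2], [0, 0, 0.006, 1, 0.5, 45, 0.2], [0, 0, 0.006, 1, 0.5, 53, 0.2], [0, 0, 0.006, 1, 0.5, 53, 0.2], [0, 0, 0.006, 1, 0.5, 53, -1], [0, 0, 0.006, 1, 0.5, 53, -1], [0, 0, 0.006, 1, 0.5, 53, -1], [0, 0, 0.006, 1, 0.5, 53, -1]]}}

```text
time: 11.7
ee_pos: [0.6093, -0.0894, 0.0598]
eef_rot: [0.999, 0.044, 0.001, 0.0]
ft_force: [-1.4, -0.7, 5.4]
width: 0.0358
grip_force: 35.0
```

Run:
```python
from h import *
print(go(st(.045,-.045,.0575),S[2]+np.pi/2))
print(go(tr(-.045,0,.017),TR[2]),go(tr(-.045,0,.13),TR[2]))
```

```text
(array([ 0.0005, -0.0015, -0.0026]), array([-0.9, -0.2,  2.3]))
(array([ 1.5000e-03, -9.0000e-04, -1.4268e+00]), array([-162.7,  264.3,   42.7])) (array([ 1.5000e-03, -9.0000e-04, -1.4268e+00]), array([-162.5,  264.4,  -70.3]))
```

>>> {"method": "jog_arm", "body": {"plan": [[0, 0, 0, 0, 0, -25, -1], [0, 0, 0, 0, 0, -50, -1], [0, 0, 0, 0, 0, -70, -1], [0, 0, -0.15, -20, 35, -70, -1], [0, 0, -0.3, -40, 70, -70, -1], [0, 0, -0.45, -60, 105, -70, -1], [0, 0, -0.6, -80, 140, -70, -1], [0, 0, -0.75, -100, 175, -70, -1], [0, 0, -0.9, -120, 205, -70, -1], [0, 0, -1.05, -140, 235, -70, -1], [0, 0, -1.2, -155, 255, -70, -1], [0, 0, -1.35, -163, 264, -70, -1]]}}

```text
time: 12.9
ee_pos: [0.4673, -0.3696, 0.1286]
eef_rot: [0.752, 0.66, -0.001, -0.0]
ft_force: [0.8, 0.8, -1.5]
width: 0.0355
grip_force: 35.0
```

Run:
```python
from h import *
s=status.read_state(); print(s["width"],s["grip_force"])
print(go(tr(-.045,0,.0205),TR[2]))
```

```text
0.03548180958466807 34.99598979949951
(array([-0.001 ,  0.0009, -0.0745]), array([  3.1,   3. , 108.1]))
```

>>> {"method": "jog_arm", "body": {"plan": [[0, 0, -0.075, 3, 3, 0, -1], [0, 0, -0.075, 3, 3, 20, -1], [0, 0, -0.075, 3, 3, 50, -1], [0, 0, -0.075, 3, 3, 80, -1], [0, 0, -0.075, 3, 3, 100, -1], [0, 0, -0.075, 3, 3, 105, -1], [0, 0, -0.075, 3, 3, 108, -1], [0, 0, -0.075, 3, 3, 108, -1], [0, 0, -0.075, 3, 3, 108, 0.15], [0, 0, -0.075, 3, 3, 108, 0.15], [0, 0, -0.075, 3, 3, 108, 0.15]]}}

```text
time: 14.0
ee_pos: [0.4734, -0.3644, 0.0217]
eef_rot: [0.727, 0.686, 0.0, 0.001]
ft_force: [-0.7, -0.2, 0.6]
width: 0.0478
grip_force: 0.0
```

>>> {"method": "jog_arm", "body": {"plan": [[0, 0, 0, 0, 0, -30, 0.15], [0, 0, 0, 0, 0, -80, 0.15], [0, 0, 0, 0, 0, -130, 0.15], [0, 0, 0, 0, 0, -130, 0.15]]}}

```text
time: 14.4
ee_pos: [0.4764, -0.3656, 0.1586]
eef_rot: [0.727, 0.686, 0.001, 0.006]
ft_force: [0.7, -0.1, 0.5]
width: 0.0497
grip_force: 0.0
```

Run:
```python
from h import *
c=shot("wrist","w7"); P=cloud(c)
m=(P[...,2]>0.018)&(P[...,2]<0.036)&(P[...,0]>.38)&(P[...,0]<.66)&(P[...,1]<-.26)&(P[...,1]>-.47)
g=c["image"].astype(int).sum(2); n,l,s,_=cv2.connectedComponentsWithStats(((g>420)&m).astype(np.uint8))
for i in range(1,n):
    if s[i,4]>100: print(rect(l==i,c,.028)[0],P[l==i][:,2].min(),P[l==i][:,2].max())
print(go([.42,.25,.30],S[2]+np.pi/2))
```

```text
((562.8365478515625, -364.4510803222656), (64.7917251586914, 36.2913703918457), 86.50450897216797) 0.020577377013721365 0.03152599245886262
((473.6084899902344, -362.8775939941406), (63.98283386230469, 35.20956039428711), 87.15190124511719) 0.02124493899198926 0.031229406876986276
(array([ 7.8000e-03, -2.0000e-04,  1.4223e+00]), array([ 610.2,  -89.5, -148.2]))
```

>>> {"method": "jog_arm", "body": {"plan": [[0, 0, 0.15, 50, -8, -50, 0.2], [0, 0, 0.3, 100, -16, -80, 0.2], [0, 0, 0.45, 150, -24, -100, 0.2], [0, 0, 0.6, 200, -30, -100, 0.2], [0, 0, 0.75, 250, -36, -100, 0.2], [0, 0, 0.9, 300, -42, -100, 0.2], [0, 0, 1.05, 350, -50, -100, 0.2], [0, 0, 1.2, 400, -60, -100, 0.2], [0, 0, 1.35, 450, -70, -100, 0.2], [0, 0, 1.42, 500, -80, -100, 0.2], [0, 0, 1.42, 550, -90, -100, 0.2], [0, 0, 1.42, 600, -90, -100, 0.2]]}}

```text
time: 15.65
ee_pos: [0.4183, 0.1949, 0.2506]
eef_rot: [0.999, 0.046, 0.001, 0.001]
ft_force: [2.0, -0.1, -1.7]
width: 0.0522
grip_force: 0.0
```

>>> {"method": "jog_arm", "body": {"plan": [[0, 0, 0, 0, 0, 0, 0.2], [0, 0, 0, 0, 0, 0, 0.2], [0, 0, 0, 0, 0, 0, 0.2], [0, 0, 0, 0, 0, 0, 0.2]]}}

```text
time: 16.05
ee_pos: [0.4197, 0.192, 0.2505]
eef_rot: [0.999, 0.045, -0.0, 0.0]
ft_force: [1.3, -0.2, -0.3]
width: 0.0522
grip_force: 0.0
```

```bash
cat >> h.py <<'E'
def news(c):
    P=cloud(c); m=(P[...,2]>.016)&(P[...,2]<.032)&(P[...,0]>.3)&(P[...,0]<.7)&(P[...,1]>.12)&(P[...,1]<.5)
    g=c["image"].astype(int).sum(2); n,l,s,_=cv2.connectedComponentsWithStats(((g>400)&m).astype(np.uint8)); out=[]
    for i in range(1,n):
        if s[i,4]>150: out.append((rect(l==i,c,.024)[0],float(np.median(P[l==i][:,2])),s[i,:4]))
    return out
E
python3 - <<'E'
from h import *
c=shot("wrist","w8"); print(status.read_state()["joint_positions"].round(2),pose()[:3,3])
for r in news(c): print(r)
cv2.imwrite("pics/w8.png",c["image"][:,:,::-1])
E
```

```text
[ 0.71  0.01 -1.22  1.78  0.01  1.36 -1.99] [0.41975899 0.19217684 0.25061222]
(((561.2720336914062, 352.7344970703125), (37.22637939453125, 66.71904754638672), 26.082162857055664), 0.024336574865784055, array([166,  22,  58,  49], dtype=int32))
(((451.776611328125, 213.32398986816406), (65.1706771850586, 36.33042526245117), 31.91200828552246), 0.024726820782077413, array([277, 117,  44,  54], dtype=int32))
(((432.3016662597656, 348.3415832519531), (36.8896598815918, 67.32486724853516), 33.438507080078125), 0.024269577363050687, array([174, 126,  52,  46], dtype=int32))
```

View pics/w8.png

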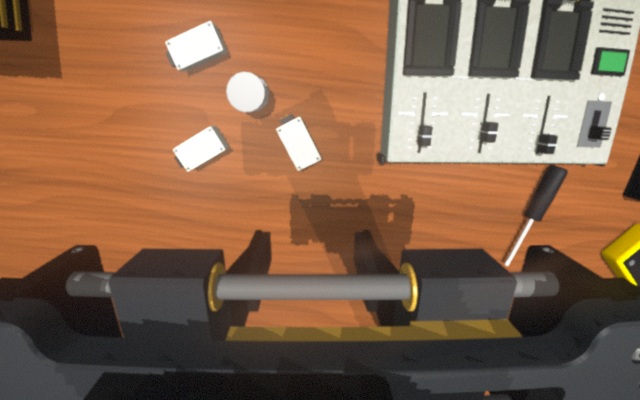

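Run:
```python
from h import *
c=load("w8"); im=c["image"][10:180,150:340,::-1]; g=cv2.convertScaleAbs(im,alpha=1.6,beta=25); cv2.imwrite("pics/w8c.png",cv2.resize(g,None,fx=3.4,fy=3.4,interpolation=cv2.INTER_CUBIC))
```

```text
(no output)
```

View pics/w8c.png

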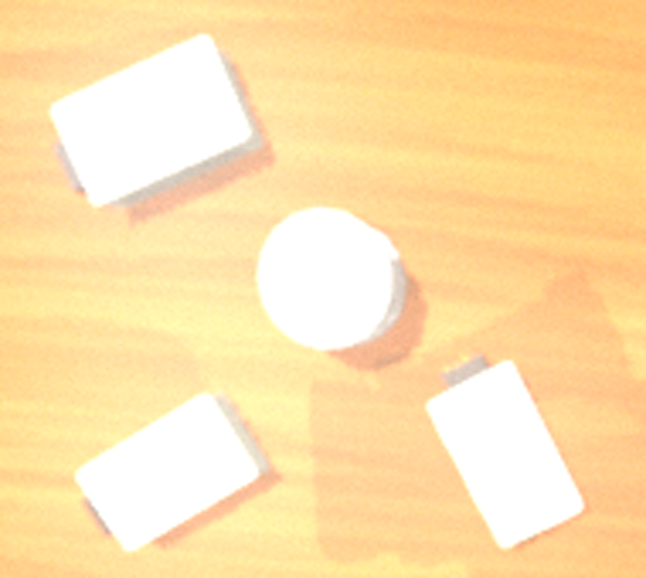

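Run:
```python
from h import *
print(go([.4518,.2133,.0125],np.radians(121.9)))
```

```text
(array([ 7.00e-04,  3.00e-04, -4.66e-01]), array([ 33.9, -18.3, 238.1]))
```

>>> {"method": "jog_arm", "body": {"plan": [[0, 0, -0.12, 15, -8, 40, 0.2], [0, 0, -0.24, 34, -18, 80, 0.2], [0, 0, -0.36, 34, -18, 120, 0.2], [0, 0, -0.466, 34, -18, 160, 0.2], [0, 0, -0.466, 34, -18, 180, 0.2], [0, 0, -0.466, 34, -18, 210, 0.2], [0, 0, -0.466, 34, -18, 230, 0.2], [0, 0, -0.466, 34, -18, 238, 0.2], [0, 0, -0.466, 34, -18, 238, 0.2]]}}

```text
time: 17.0
ee_pos: [0.4514, 0.2138, 0.0122]
eef_rot: [0.961, 0.276, -0.001, 0.0]
ft_force: [0.2, 0.1, -0.4]
width: 0.0527
grip_force: 0.0
```

>>> {"method": "jog_arm", "body": {"plan": [[0, 0, 0, 0, 0, 0, -1], [0, 0, 0, 0, 0, 0, -1], [0, 0, 0, 0, 0, 0, -1], [0, 0, 0, 0, 0, 0, -1]]}}

```text
time: 17.4
ee_pos: [0.4523, 0.2145, 0.0136]
eef_rot: [0.961, 0.276, 0.001, 0.0]
ft_force: [-0.3, -1.7, 6.7]
width: 0.0356
grip_force: 35.0
```

Run:
```python
from h import *
print(status.read_state()["joint_positions"].round(2))
for z in(.15,.07,.0575): print(go(st(.045,.115,z),S[2]+np.pi/2))
```

```text
[ 0.38  0.54 -1.08  1.95  0.57  0.99 -1.98]
(array([ 0.0007, -0.0014,  0.468 ]), array([  43.6,  197.6, -136.1]))
(array([ 0.0007, -0.0014,  0.468 ]), array([ 43.5, 197.6, -56.1]))
(array([ 0.0007, -0.0014,  0.468 ]), array([ 43.5, 197.6, -43.6]))
```

>>> {"method": "jog_arm", "body": {"plan": [[0, 0, 0, 0, 0, -40, -1], [0, 0, 0, 0, 0, -85, -1], [0, 0, 0.1, 0, 20, -120, -1], [0, 0, 0.2, 10, 60, -120, -1], [0, 0, 0.3, 20, 100, -120, -1], [0, 0, 0.4, 30, 140, -120, -1], [0, 0, 0.468, 43.5, 180, -120, -1], [0, 0, 0.468, 43.5, 197.5, -120, -1], [0, 0, 0.468, 43.5, 197.5, -120, -1], [0, 0, 0.468, 43.5, 197.5, -120, -1]]}}

```text
time: 18.4
ee_pos: [0.5926, 0.071, 0.1327]
eef_rot: [0.999, 0.046, -0.0, -0.0]
ft_force: [-0.5, 0.7, -1.2]
width: 0.0352
grip_force: 35.0
```

Run:
```python
from h import *
s=status.read_state(); print(s["joint_positions"].round(2),s["width"])
print(go(st(.045,.115,.0575),S[2]+np.pi/2))
```

```text
[ 0.56  0.53 -1.    1.61  0.46  1.26 -1.99] 0.03523435868422081
(array([-0.0008,  0.0006,  0.0014]), array([ 1.3,  1.1, 75.2]))
```

>>> {"method": "jog_arm", "body": {"plan": [[0, 0, 0, 1, 1, 30, -1], [0, 0, 0, 1, 1, 55, -1], [0, 0, 0, 1, 1, 60, -1], [0, 0, 0, 1, 1, 64, -1], [0, 0, 0, 1, 1, 68, -1], [0, 0, 0, 1, 1, 71, -1], [0, 0, 0, 1, 1, 74, -1], [0, 0, 0, 1, 1, 75, -1], [0, 0, 0, 1, 1, 75, -1]]}}

```text
time: 19.3
ee_pos: [0.5948, 0.0694, 0.0587]
eef_rot: [0.999, 0.046, 0.001, 0.0]
ft_force: [-1.5, -0.5, 4.1]
width: 0.0354
grip_force: 35.0
```

>>> {"method": "jog_arm", "body": {"plan": [[0, 0, 0, 0, 0, 0, 0.2], [0, 0, 0, 0, 0, 0, 0.2], [0, 0, 0, 0, 0, 0, 0.2], [0, 0, 0, 0, 0, -40, 0.2], [0, 0, 0, 0, 0, -90, 0.2], [0, 0, 0, -40, 0, -140, 0.2], [0, 0, 0, -80, -30, -170, 0.2], [0, 0, 0, -120, -60, -170, 0.2], [0, 0, 0, -150, -90, -170, 0.2], [0, 0, 0, -150, -90, -170, 0.2]]}}

```text
time: 20.3
ee_pos: [0.4334, 0.149, 0.2279]
eef_rot: [0.999, 0.048, 0.0, 0.002]
ft_force: [0.6, -0.7, -0.5]
width: 0.0523
grip_force: 0.0
```

```bash
cat >> h.py <<'E'
def seats(c):
    P=cloud(c); Q=P[...,:2]-np.array(S[:2]); x=Q@[np.cos(S[2]),np.sin(S[2])]; y=Q@[-np.sin(S[2]),np.cos(S[2])]
    g=c["image"].astype(int).sum(2)
    for i,yc in enumerate((.115,.035,-.045)):
        m=(abs(x-.045)<.045)&(abs(y-yc)<.035)&(P[...,2]>.055)&(P[...,2]<.09)&(g>400)
        if m.sum()<150: print("nest",i+1,"none",m.sum()); continue
        r,_=rect(m,c,.069); q=P[m]; A=np.c_[x[m],y[m],np.ones(m.sum())]; pl=np.linalg.lstsq(A,q[:,2],rcond=None)[0]
        d=np.array(r[0])/1000-S[:2]
        print("nest",i+1,np.round([d@[np.cos(S[2]),np.sin(S[2])]*1000,d@[-np.sin(S[2]),np.cos(S[2])]*1000],1),np.round(r[1],1),round(r[2],1),"z",round(float(np.median(q[:,2])),4),"slope",pl[:2].round(3))
E
python3 - <<'E'
from h import *
print(status.read_state()["joint_positions"].round(2),pose()[:3,3].round(3))
c=shot("wrist","w9"); seats(c)
N=news(c)
for r in N: print(r)
E
```

```text
[ 0.83  0.03 -1.25  1.82  0.03  1.31 -1.9 ] [0.433 0.149 0.228]
nest 1 [ 43.8 115.2] [65.5 39.5] 4.8 z 0.0698 slope [-0.     0.044]
nest 2 none 15
nest 3 none 22
(((561.1690063476562, 352.3061218261719), (36.41423416137695, 66.20233154296875), 25.906457901000977), 0.02419149562379802, array([121,  26,  61,  50], dtype=int32))
(((432.0346374511719, 348.2142639160156), (36.363826751708984, 66.61003112792969), 34.16134262084961), 0.02418175656017213, array([133, 135,  54,  47], dtype=int32))
```

```bash
cat >> h.py <<'E'
def gop(p,psi):
    """target with tool-x at psi; turn taken as single rotation about tool z"""
    T=pose(); X=np.array([np.cos(psi),np.sin(psi),0]); z=np.array([0,0,-1.]); Rt=np.c_[X,np.cross(z,X),z]
    return R.from_matrix(T[:3,:3].T@Rt).as_rotvec().round(4),(T[:3,:3].T@(np.asarray(p)-T[:3,3])*1000).round(1)
E
python3 - <<'E'
from h import *
print(gop([.5612,.3525,.0125],np.radians(116)))
E
```

```text
(array([ 0.0038,  0.0031, -1.9288]), array([ 145.7, -192.3,  215. ]))
```

>>> {"method": "jog_arm", "body": {"plan": [[0, 0, -0.15, 20, -25, 0, 0.2], [0, 0, -0.3, 40, -50, 0, 0.2], [0, 0, -0.45, 60, -80, 20, 0.2], [0, 0, -0.6, 80, -110, 40, 0.2], [0, 0, -0.75, 100, -140, 60, 0.2], [0, 0, -0.9, 120, -165, 80, 0.2], [0, 0, -1.05, 145, -192, 100, 0.2], [0, 0, -1.2, 145, -192, 100, 0.2], [0, 0, -1.35, 145, -192, 100, 0.2], [0, 0, -1.5, 145, -192, 100, 0.2], [0, 0, -1.65, 145, -192, 100, 0.2], [0, 0, -1.8, 145, -192, 100, 0.2]]}}

```text
time: 21.55
ee_pos: [0.5647, 0.3489, 0.1259]
eef_rot: [0.583, 0.812, -0.001, -0.0]
ft_force: [0.0, 0.5, 1.3]
width: 0.052
grip_force: 0.0
```

Run:
```python
from h import *
print(status.read_state()["joint_positions"].round(2))
print(gop([.5612,.3525,.0125],np.radians(116)))
```

```text
[ 0.16  0.85 -1.27  1.42  0.81  1.45 -0.77]
(array([-0.0017,  0.0006, -0.129 ]), array([  4.6,  -2. , 113.4]))
```

>>> {"method": "jog_arm", "body": {"plan": [[0, 0, -0.129, 4.5, -2, 0, 0.2], [0, 0, -0.129, 4.5, -2, 30, 0.2], [0, 0, -0.129, 4.5, -2, 70, 0.2], [0, 0, -0.129, 4.5, -2, 95, 0.2], [0, 0, -0.129, 4.5, -2, 107, 0.2], [0, 0, -0.129, 4.5, -2, 113, 0.2], [0, 0, -0.129, 4.5, -2, 113, 0.2], [0, 0, -0.129, 4.5, -2, 113, -1], [0, 0, -0.129, 4.5, -2, 113, -1], [0, 0, -0.129, 4.5, -2, 113, -1], [0, 0, -0.129, 4.5, -2, 113, -1]]}}

```text
time: 22.65
ee_pos: [0.561, 0.3536, 0.0158]
eef_rot: [0.532, 0.847, 0.001, 0.0]
ft_force: [-0.0, 0.4, 4.5]
width: 0.0356
grip_force: 35.0
```

Run:
```python
from h import *
print(status.read_state()["joint_positions"].round(2))
print(gop([.5612,.3525,.0125],np.radians(116)))
print(gop(st(.045,.035,.13),S[2]))
```

```text
[ 0.14  0.97 -1.2   1.51  0.92  1.31 -0.72]
(array([ 0.0016,  0.0001, -0.0047]), array([-1.1, -0.3,  3.3]))
(array([ 1.1000e-03, -1.5000e-03,  1.9292e+00]), array([-344.6, -121.3, -114.4]))
```

>>> {"method": "jog_arm", "body": {"plan": [[0, 0, 0, 0, 0, -50, -1], [0, 0, 0.1, 0, 0, -95, -1], [0, 0, 0.25, -30, -10, -115, -1], [0, 0, 0.4, -70, -25, -115, -1], [0, 0, 0.55, -110, -40, -115, -1], [0, 0, 0.7, -150, -55, -115, -1], [0, 0, 0.85, -190, -65, -115, -1], [0, 0, 1.0, -230, -80, -115, -1], [0, 0, 1.15, -270, -95, -115, -1], [0, 0, 1.3, -310, -110, -115, -1], [0, 0, 1.45, -344, -121, -115, -1], [0, 0, 1.6, -344, -121, -115, -1]]}}

```text
time: 23.85
ee_pos: [0.6013, -0.0166, 0.1291]
eef_rot: [0.98, 0.201, -0.001, 0.001]
ft_force: [-0.4, -0.1, -2.5]
width: 0.0352
grip_force: 35.0
```

>>> {"method": "jog_arm", "body": {"plan": [[0, 0, 0.14, 0, 0, 0, -1], [0, 0, 0.28, 0, 0, 0, -1], [0, 0, 0.33, 0, 0, 0, -1], [0, 0, 0.33, 0, 0, 0, -1]]}}

```text
time: 24.25
ee_pos: [0.6006, -0.0091, 0.1298]
eef_rot: [0.999, 0.045, -0.0, 0.0]
ft_force: [0.2, -0.6, -2.3]
width: 0.0354
grip_force: 35.0
```

Run:
```python
from h import *
s=status.read_state(); print(s["joint_positions"].round(2),s["width"])
print(gop(st(.045,.035,.0595),S[2]))
```

```text
[ 0.72  0.57 -1.05  1.6   0.51  1.27 -1.89] 0.035386705895067816
(array([ 0.0007,  0.0002, -0.0011]), array([ 0.5,  0.5, 70.3]))
```

>>> {"method": "jog_arm", "body": {"plan": [[0, 0, 0, 0.5, 0.5, 30, -1], [0, 0, 0, 0.5, 0.5, 50, -1], [0, 0, 0, 0.5, 0.5, 55, -1], [0, 0, 0, 0.5, 0.5, 59, -1], [0, 0, 0, 0.5, 0.5, 63, -1], [0, 0, 0, 0.5, 0.5, 66, -1], [0, 0, 0, 0.5, 0.5, 69, -1], [0, 0, 0, 0.5, 0.5, 70, -1], [0, 0, 0, 0.5, 0.5, 70, -1]]}}

```text
time: 25.15
ee_pos: [0.6018, -0.0095, 0.0608]
eef_rot: [0.999, 0.045, 0.0, 0.0]
ft_force: [-2.9, -0.4, 4.6]
width: 0.0355
grip_force: 35.0
```

>>> {"method": "jog_arm", "body": {"plan": [[0, 0, 0, 0, 0, 0, 0.2], [0, 0, 0, 0, 0, 0, 0.2], [0, 0, 0, 0, 0, 0, 0.2], [0, 0, 0, 0, 0, -40, 0.2], [0, 0, 0, 0, 0, -90, 0.2], [0, 0, 0, -40, -30, -140, 0.2], [0, 0, 0, -80, -70, -170, 0.2], [0, 0, 0, -120, -110, -170, 0.2], [0, 0, 0, -150, -150, -170, 0.2], [0, 0, 0, -160, -165, -170, 0.2], [0, 0, 0, -160, -165, -170, 0.2]]}}

```text
time: 26.25
ee_pos: [0.4241, 0.1454, 0.2298]
eef_rot: [0.999, 0.049, 0.001, 0.004]
ft_force: [0.8, -0.6, 0.8]
width: 0.0522
grip_force: 0.0
```

Run:
```python
from h import *
print(status.read_state()["joint_positions"].round(2),pose()[:3,3].round(3))
c=shot("wrist","w10"); seats(c)
for r in news(c): print(r)
r=news(c)[0][0]; print(gop([r[0][0]/1000,r[0][1]/1000,.0125],np.radians(r[2]+(90 if r[1][0]<r[1][1] else 0))))
```

```text
[ 1.02 -0.05 -1.39  1.84 -0.04  1.31 -1.83] [0.424 0.145 0.23 ]
nest 1 [ 40.6 115.3] [58.8 40.8] 5.4 z 0.0698 slope [-0.011  0.065]
nest 2 [42.3 37.3] [62.6 46. ] 5.5 z 0.0699 slope [-0.006 -0.003]
nest 3 none 8
(((432.0707702636719, 348.2353515625), (36.534244537353516, 66.8221664428711), 34.022464752197266), 0.024254821215789035, array([130, 128,  54,  47], dtype=int32))
(array([ 0.006 ,  0.0057, -2.0698]), array([  25.7, -205.1,  216.2]))
```

>>> {"method": "jog_arm", "body": {"plan": [[0, 0, -0.15, 5, -30, 0, 0.2], [0, 0, -0.3, 10, -60, 20, 0.2], [0, 0, -0.45, 15, -100, 40, 0.2], [0, 0, -0.6, 20, -140, 60, 0.2], [0, 0, -0.75, 25, -180, 80, 0.2], [0, 0, -0.9, 25, -205, 100, 0.2], [0, 0, -1.05, 25, -205, 110, 0.2], [0, 0, -1.2, 25, -205, 110, 0.2], [0, 0, -1.35, 25, -205, 110, 0.2], [0, 0, -1.5, 25, -205, 110, 0.2], [0, 0, -1.65, 25, -205, 110, 0.2], [0, 0, -1.8, 25, -205, 110, 0.2]]}}

```text
time: 27.5
ee_pos: [0.4344, 0.3463, 0.1184]
eef_rot: [0.6, 0.8, -0.001, -0.001]
ft_force: [0.7, -0.1, -0.6]
width: 0.0521
grip_force: 0.0
```

Run:
```python
from h import *
print(status.read_state()["joint_positions"].round(2))
print(gop([.4321,.3482,.0125],np.radians(124)))
```

```text
[ 0.27  0.72 -1.4   1.73  0.72  1.34 -0.99]
(array([-0.0016, -0.0004, -0.3097]), array([  2.5,  -1.5, 105.9]))
```

>>> {"method": "jog_arm", "body": {"plan": [[0, 0, -0.15, 2.5, -1.5, 0, 0.2], [0, 0, -0.3, 2.5, -1.5, 30, 0.2], [0, 0, -0.31, 2.5, -1.5, 60, 0.2], [0, 0, -0.31, 2.5, -1.5, 85, 0.2], [0, 0, -0.31, 2.5, -1.5, 100, 0.2], [0, 0, -0.31, 2.5, -1.5, 106, 0.2], [0, 0, -0.31, 2.5, -1.5, 106, 0.2], [0, 0, -0.31, 2.5, -1.5, 106, -1], [0, 0, -0.31, 2.5, -1.5, 106, -1], [0, 0, -0.31, 2.5, -1.5, 106, -1], [0, 0, -0.31, 2.5, -1.5, 106, -1]]}}

```text
time: 28.6
ee_pos: [0.432, 0.3491, 0.0146]
eef_rot: [0.471, 0.882, 0.0, 0.0]
ft_force: [-0.7, -0.4, 4.8]
width: 0.0353
grip_force: 35.0
```

Run:
```python
from h import *
print(status.read_state()["joint_positions"].round(2))
print(gop([.4321,.3482,.0125],np.radians(124)))
print(gop(st(.045,-.045,.13),S[2]))
```

```text
[ 0.21  0.85 -1.3   1.81  0.88  1.21 -0.78]
(array([ 0.0013,  0.0003, -0.0045]), array([-0.8, -0.4,  2.1]))
(array([ 1.1000e-03, -1.1000e-03,  2.0689e+00]), array([-462.5,  -96.6, -115.4]))
```

>>> {"method": "jog_arm", "body": {"plan": [[0, 0, 0, 0, 0, -50, -1], [0, 0, 0.1, 0, 0, -95, -1], [0, 0, 0.25, -40, -8, -115, -1], [0, 0, 0.4, -85, -17, -115, -1], [0, 0, 0.55, -130, -27, -115, -1], [0, 0, 0.7, -175, -36, -115, -1], [0, 0, 0.85, -220, -46, -115, -1], [0, 0, 1.0, -265, -55, -115, -1], [0, 0, 1.15, -310, -64, -115, -1], [0, 0, 1.3, -355, -74, -115, -1], [0, 0, 1.45, -400, -83, -115, -1], [0, 0, 1.6, -440, -92, -115, -1]]}}

```text
time: 29.8
ee_pos: [0.5998, -0.0709, 0.1288]
eef_rot: [0.962, 0.273, -0.0, 0.0]
ft_force: [0.4, -0.1, -1.5]
width: 0.0354
grip_force: 35.0
```

Run:
```python
from h import *
s=status.read_state(); print(s["joint_positions"].round(2),s["width"])
print(gop(st(.045,-.045,.13),S[2]))
```

```text
[ 0.86  0.61 -1.11  1.59  0.56  1.3  -1.36] 0.03543208776954836
(array([7.000e-04, 3.000e-04, 4.618e-01]), array([-2.3, 20.1, -1.2]))
```

>>> {"method": "jog_arm", "body": {"plan": [[0, 0, 0.14, -2, 20, 0, -1], [0, 0, 0.28, -2, 20, 0, -1], [0, 0, 0.42, -2, 20, 0, -1], [0, 0, 0.462, -2, 20, 0, -1], [0, 0, 0.462, -2, 20, 0, -1], [0, 0, 0.462, -2, 20, 0, -1]]}}

```text
time: 30.4
ee_pos: [0.6082, -0.0861, 0.1287]
eef_rot: [0.999, 0.05, -0.0, 0.0]
ft_force: [0.4, 0.2, -2.2]
width: 0.0356
grip_force: 35.0
```

Run:
```python
from h import *
s=status.read_state(); print(s["width"])
print(gop(st(.045,-.045,.0585),S[2]))
```

```text
0.035608355560482245
(array([0.0002, 0.0002, 0.0089]), array([-0.1,  3.1, 70.2]))
```

>>> {"method": "jog_arm", "body": {"plan": [[0, 0, 0, 0, 0, 0, -1], [0, 0, 0, 0, 0, 0, -1], [0, 0, 0, 0, 0, 0, -1]]}}

```text
time: 30.7
ee_pos: [0.6084, -0.0861, 0.1288]
eef_rot: [0.999, 0.049, -0.0, -0.0]
ft_force: [-0.3, 0.7, -2.6]
width: 0.0354
grip_force: 35.0
```

Run:
```python
from h import *
print(gop(st(.045,-.045,.0585),S[2]))
```

```text
(array([-0.0001,  0.    ,  0.0076]), array([-0.3,  3.1, 70.3]))
```

>>> {"method": "jog_arm", "body": {"plan": [[0, 0, 0.008, 0, 3, 30, -1], [0, 0, 0.008, 0, 3, 50, -1], [0, 0, 0.008, 0, 3, 55, -1], [0, 0, 0.008, 0, 3, 59, -1], [0, 0, 0.008, 0, 3, 63, -1], [0, 0, 0.008, 0, 3, 66, -1], [0, 0, 0.008, 0, 3, 69, -1], [0, 0, 0.008, 0, 3, 70, -1], [0, 0, 0.008, 0, 3, 70, -1]]}}

```text
time: 31.6
ee_pos: [0.609, -0.0891, 0.0596]
eef_rot: [0.999, 0.045, 0.0, 0.0]
ft_force: [-2.7, 0.1, 5.1]
width: 0.0355
grip_force: 35.0
```

>>> {"method": "jog_arm", "body": {"plan": [[0, 0, 0, 0, 0, 0, 0.2], [0, 0, 0, 0, 0, 0, 0.2], [0, 0, 0, 0, 0, 0, 0.2], [0, 0, 0, 0, 0, -40, 0.2], [0, 0, 0, 0, 0, -90, 0.2], [0, 0, 0, -40, -10, -130, 0.0], [0, 0, 0, -80, -25, -160, 0.0], [0, 0, 0, -120, -40, -170, 0.0], [0, 0, 0, -140, -55, -170, 0.0], [0, 0, 0, -140, -55, -170, 0.0], [0, 0, 0, -140, -55, -170, 0.0]]}}

```text
time: 32.7
ee_pos: [0.4643, -0.0479, 0.2292]
eef_rot: [0.999, 0.044, 0.0, 0.002]
ft_force: [0.0, -1.0, -0.4]
width: 0.0435
grip_force: 0.0
```

Run:
```python
from h import *
print(status.read_state()["joint_positions"].round(2),pose()[:3,3].round(3))
c=shot("wrist","w11"); seats(c)
a=rectify(c,S,.069,0,.10,-.17,.17,2000); b=rectify(c,S,.068,-.12,-.02,-.17,.17,2000)
cv2.imwrite("pics/w11r.png",np.vstack([a,b]))
print(gop(st(-.0687,.115,.056),S[2]))
```

```text
[ 1.25  0.07 -1.27  1.8   0.08  1.32 -1.52] [ 0.464 -0.048  0.229]
nest 1 [ 47.2 114.3] [65.7 37.6] 5.1 z 0.0694 slope [-0.017  0.026]
nest 2 [46.5 35.5] [70.2 36.6] 4.7 z 0.0695 slope [-0.011 -0.004]
nest 3 [ 44.9 -44. ] [64.9 37.4] 5.3 z 0.0698 slope [-0.01  -0.012]
(array([ 0.0012, -0.0006, -0.002 ]), array([  25.4, -106. ,  172.9]))
```

View pics/w11r.png

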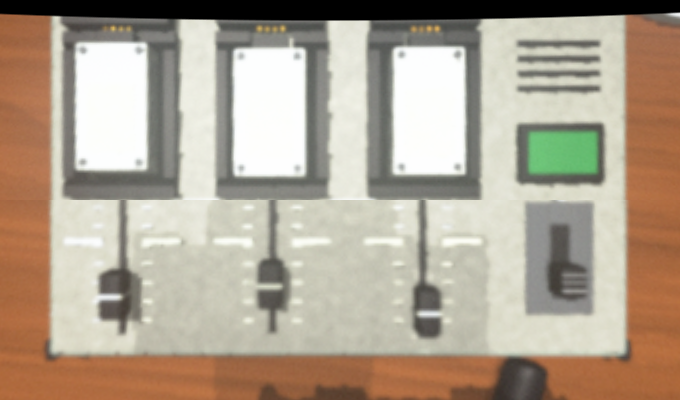

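All three modules are seated: top z is about 69.5 mm and the yaw matches. The fader caps' lines are at rows 297, 287 and 314 (station x of about -68.6, -63.3 and -76.5). Fader 1 next.

>>> {"method": "jog_arm", "body": {"plan": [[0, 0, 0, 15, -50, 40, 0], [0, 0, 0, 25.5, -100, 80, 0], [0, 0, 0, 25.5, -106, 120, 0], [0, 0, 0, 25.5, -106, 130, 0], [0, 0, 0, 25.5, -106, 150, 0], [0, 0, 0, 25.5, -106, 173, 0], [0, 0, 0, 25.5, -106, 173, 0], [0, 0, 0, 25.5, -106, 173, 0]], "squeeze": 15}}

```text
time: 33.55
ee_pos: [0.4803, 0.0617, 0.0555]
eef_rot: [0.999, 0.045, -0.001, -0.001]
ft_force: [-0.9, -0.4, 0.0]
width: 0.0436
grip_force: 0.0
```

>>> {"method": "jog_arm", "body": {"plan": [[0, 0, 0, 0, 0, 0, -1], [0, 0, 0, 0, 0, 0, -1], [0, 0, 0, 0, 0, 0, -1], [0, 0, 0, 0, 0, 0, -1]]}}

```text
time: 33.95
ee_pos: [0.4805, 0.0607, 0.0562]
eef_rot: [0.999, 0.045, 0.0, 0.0]
ft_force: [-0.6, -0.0, 0.9]
width: 0.0194
grip_force: 0.0
```

>>> {"method": "jog_arm", "body": {"plan": [[0, 0, 0, 6, 0, 0, -1], [0, 0, 0, 12, 0, 0, -1], [0, 0, 0, 18, 0, 0, -1], [0, 0, 0, 23, 0, 0, -1], [0, 0, 0, 25.6, 0, 0, -1], [0, 0, 0, 25.6, 0, 0, -1], [0, 0, 0, 25.6, 0, 0, -1]]}}

```text
time: 34.65
ee_pos: [0.507, 0.0623, 0.056]
eef_rot: [0.999, 0.044, 0.001, 0.001]
ft_force: [1.9, -6.2, 2.2]
width: 0.012
grip_force: 15.0
```

Run:
```python
from h import *
print(gop(st(-.043,.115,.056),S[2]))
print(gop(st(-.0633,.035,.056),S[2]))
```

```text
(array([ 0.0011, -0.0012, -0.0018]), array([-0.7,  0.1,  0. ]))
(array([ 0.0011, -0.0012, -0.0018]), array([-20.9,  80.2,   0.1]))
```

>>> {"method": "jog_arm", "body": {"plan": [[0, 0, 0, 0, 0, 0, 0], [0, 0, 0, 0, 0, 0, 0], [0, 0, 0, 0, 0, -40, 0], [0, 0, 0, -21, 40, -40, 0], [0, 0, 0, -21, 80, -40, 0], [0, 0, 0, -21, 80, -40, 0], [0, 0, 0, -21, 80, -40, 0], [0, 0, 0, -21, 80, -20, 0], [0, 0, 0, -21, 80, 0, 0], [0, 0, 0, -21, 80, 0, 0]]}}

```text
time: 35.65
ee_pos: [0.4905, -0.0166, 0.054]
eef_rot: [0.999, 0.046, -0.002, -0.001]
ft_force: [-0.3, 1.0, 0.4]
width: 0.0434
grip_force: 0.0
```

>>> {"method": "jog_arm", "body": {"plan": [[0, 0, 0, 0, 0, 0, -1], [0, 0, 0, 0, 0, 0, -1], [0, 0, 0, 0, 0, 0, -1], [0, 0, 0, 0, 0, 0, -1], [0, 0, 0, 0, 0, 0, -1], [0, 0, 0, 0, 0, 0, -1], [0, 0, 0, 0, 0, 0, -1]]}}

```text
time: 36.35
ee_pos: [0.4923, -0.0194, 0.0562]
eef_rot: [0.999, 0.044, 0.0, 0.001]
ft_force: [-0.3, -5.1, 6.0]
width: 0.0119
grip_force: 15.0
```

>>> {"method": "jog_arm", "body": {"plan": [[0, 0, 0, 6, 0, 0, -1], [0, 0, 0, 12, 0, 0, -1], [0, 0, 0, 17, 0, 0, -1], [0, 0, 0, 20.3, 0, 0, -1], [0, 0, 0, 20.3, 0, 0, -1], [0, 0, 0, 20.3, 0, 0, -1]]}}

```text
time: 36.95
ee_pos: [0.513, -0.0175, 0.0562]
eef_rot: [0.999, 0.044, 0.001, 0.001]
ft_force: [1.5, -4.3, 3.1]
width: 0.0118
grip_force: 15.0
```

Run:
```python
from h import *
print(gop(st(-.043,.035,.056),S[2]))
print(gop(st(-.0765,-.045,.056),S[2]))
```

```text
(array([ 0.0012, -0.0014, -0.0018]), array([0.5, 0.1, 0.2]))
(array([ 0.0012, -0.0014, -0.0018]), array([-32.9,  80.2,   0.3]))
```

>>> {"method": "jog_arm", "body": {"plan": [[0, 0, 0, 0, 0, 0, 0], [0, 0, 0, 0, 0, 0, 0], [0, 0, 0, 0, 0, -40, 0], [0, 0, 0, -33, 40, -40, 0], [0, 0, 0, -33, 80, -40, 0], [0, 0, 0, -33, 80, -40, 0], [0, 0, 0, -33, 80, -40, 0], [0, 0, 0, -33, 80, -20, 0], [0, 0, 0, -33, 80, 0, 0], [0, 0, 0, -33, 80, 0, 0]]}}

```text
time: 37.95
ee_pos: [0.4851, -0.0971, 0.0539]
eef_rot: [0.999, 0.046, -0.002, -0.001]
ft_force: [-0.5, -0.2, 0.0]
width: 0.0433
grip_force: 0.0
```

>>> {"method": "jog_arm", "body": {"plan": [[0, 0, 0, 0, 0, 0, -1], [0, 0, 0, 0, 0, 0, -1], [0, 0, 0, 0, 0, 0, -1], [0, 0, 0, 0, 0, 0, -1], [0, 0, 0, 0, 0, 0, -1], [0, 0, 0, 0, 0, 0, -1], [0, 0, 0, 0, 0, 0, -1]]}}

```text
time: 38.65
ee_pos: [0.4868, -0.1002, 0.0562]
eef_rot: [0.999, 0.044, 0.0, 0.001]
ft_force: [-1.2, -6.0, 4.6]
width: 0.0115
grip_force: 15.0
```

>>> {"method": "jog_arm", "body": {"plan": [[0, 0, 0, 6, 0, 0, -1], [0, 0, 0, 12, 0, 0, -1], [0, 0, 0, 18, 0, 0, -1], [0, 0, 0, 24, 0, 0, -1], [0, 0, 0, 30, 0, 0, -1], [0, 0, 0, 33.5, 0, 0, -1], [0, 0, 0, 33.5, 0, 0, -1], [0, 0, 0, 33.5, 0, 0, -1]]}}

```text
time: 39.45
ee_pos: [0.5206, -0.0971, 0.0562]
eef_rot: [0.999, 0.045, 0.001, 0.001]
ft_force: [1.7, -6.2, 3.3]
width: 0.0117
grip_force: 15.0
```

>>> {"method": "jog_arm", "body": {"plan": [[0, 0, 0, 0, 0, 0, 0], [0, 0, 0, 0, 0, 0, 0], [0, 0, 0, 0, 0, -40, 0], [0, 0, 0, -20, -20, -80, 0], [0, 0, 0, -50, -50, -120, 0], [0, 0, 0, -70, -80, -150, 0], [0, 0, 0, -70, -80, -150, 0], [0, 0, 0, -70, -80, -150, 0], [0, 0, 0, -70, -80, -150, 0]]}}

```text
time: 40.35
ee_pos: [0.4428, -0.0237, 0.2055]
eef_rot: [0.999, 0.044, -0.0, 0.001]
ft_force: [-0.8, -1.0, -0.8]
width: 0.0436
grip_force: 0.0
```

Run:
```python
from h import *
print(status.read_state()["joint_positions"].round(2),pose()[:3,3].round(3))
c=shot("wrist","w12"); seats(c)
a=rectify(c,S,.045,-.08,0,.0,.17,4000); b=rectify(c,S,.068,-.08,-0.02,0,.17,4000)
a2=rectify(c,S,.068,-.08,0,-.17,0,4000)
cv2.imwrite("pics/w12r.png",np.vstack([b,a2]))
# numeric: long line (z 45) and cap line (z 68)
for i,yc in enumerate((.115,.035,-.045)):
    L=rectify(c,S,.045,-.06,-.03,yc+.011,yc+.029,10000).max(2).mean(1)
    Rr=rectify(c,S,.045,-.06,-.03,yc-.029,yc-.011,10000).max(2).mean(1)
    C=rectify(c,S,.068,-.07,-.02,yc-.003,yc+.003,10000).max(2).astype(float).mean(1)
    d=lambda p,x1:(x1*1000-(np.argmax(cv2.GaussianBlur(p.reshape(-1,1),(1,9),2))+.5)/10)
    print(i+1,"long",d(L,-.03),d(Rr,-.03)); print([int(v) for v in C[::15]])
```

```text
[ 1.36 -0.02 -1.35  1.89 -0.02  1.26 -1.47] [ 0.443 -0.024  0.205]
nest 1 [ 39.3 114.1] [49.2 37.2] 4.3 z 0.0695 slope [0.009 0.08 ]
nest 2 [37.2 35.7] [51.5 35.8] 5.2 z 0.0696 slope [ 0.019 -0.016]
nest 3 [ 38.  -43.4] [52.1 39.1] 5.5 z 0.0698 slope [-0.001 -0.002]
1 long -42.45 -42.45
[221, 220, 220, 220, 220, 220, 221, 221, 206, 143, 109, 115, 115, 113, 113, 116, 179, 237, 160, 109, 107, 105, 104, 102, 103, 151, 189, 192, 191, 195, 196, 196, 192, 194]
2 long -42.55 -42.55
[175, 170, 169, 172, 175, 165, 151, 117, 116, 121, 119, 112, 108, 110, 189, 241, 146, 102, 98, 98, 96, 93, 88, 97, 114, 133, 142, 142, 141, 140, 136, 134, 134, 134]
3 long -42.55 -42.65
[226, 227, 225, 223, 223, 225, 223, 173, 109, 105, 106, 103, 102, 102, 144, 232, 187, 105, 95, 94, 94, 94, 91, 112, 142, 165, 199, 202, 196, 196, 196, 194, 196, 199]
```

View pics/w12r.png

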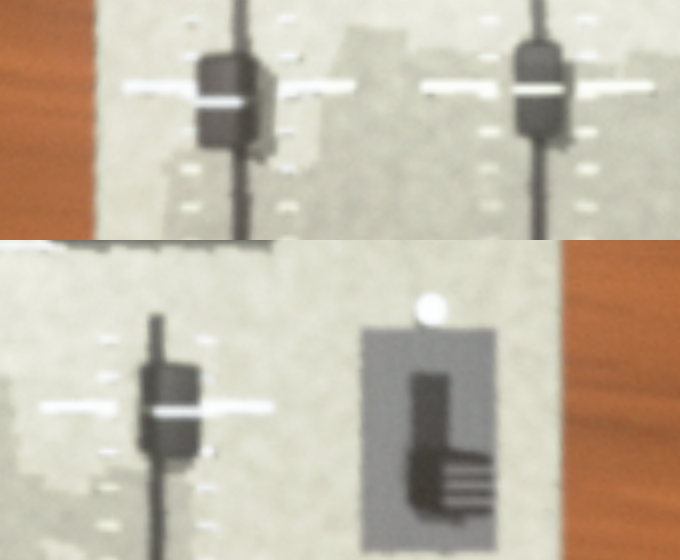

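Faders 2 and 3 are on their lines. Fader 1 is 3 mm short, with its cap line at row 102 and the long line at row 87, so I'll nudge it.

Run:
```python
from h import *
print(gop(st(-.0460,.115,.056),S[2]))
```

```text
(array([-0.    ,  0.0005, -0.002 ]), array([ 67.9, -79.8, 149.2]))
```

>>> {"method": "jog_arm", "body": {"plan": [[0, 0, 0, 30, -40, 40, 0], [0, 0, 0, 68, -80, 80, 0], [0, 0, 0, 68, -80, 100, 0], [0, 0, 0, 68, -80, 110, 0], [0, 0, 0, 68, -80, 130, 0], [0, 0, 0, 68, -80, 149, 0], [0, 0, 0, 68, -80, 149, 0], [0, 0, 0, 68, -80, 149, 0]]}}

```text
time: 41.2
ee_pos: [0.5031, 0.0635, 0.0559]
eef_rot: [0.999, 0.045, -0.001, -0.001]
ft_force: [-0.4, 0.3, 1.3]
width: 0.0434
grip_force: 0.0
```

>>> {"method": "jog_arm", "body": {"plan": [[0, 0, 0, 0, 0, 0, -1], [0, 0, 0, 0, 0, 0, -1], [0, 0, 0, 0, 0, 0, -1], [0, 0, 0, 0, 0, 0, -1], [0, 0, 0, 0, 0, 0, -1], [0, 0, 0, 0, 0, 0, -1], [0, 0, 0, 0, 0, 0, -1]]}}

```text
time: 41.9
ee_pos: [0.5038, 0.062, 0.0571]
eef_rot: [0.999, 0.045, 0.0, 0.001]
ft_force: [-0.9, -6.0, 5.6]
width: 0.0118
grip_force: 15.0
```

>>> {"method": "jog_arm", "body": {"plan": [[0, 0, 0, 1.5, 0, 0, -1], [0, 0, 0, 3, 0, 0, -1], [0, 0, 0, 3, 0, 0, -1], [0, 0, 0, 3, 0, 0, -1], [0, 0, 0, 3, 0, 0, 0], [0, 0, 0, 3, 0, 0, 0], [0, 0, 0, 3, 0, -40, 0], [0, 0, 0, -20, 20, -80, 0], [0, 0, 0, -50, 50, -120, 0], [0, 0, 0, -65, 60, -150, 0], [0, 0, 0, -65, 60, -150, 0], [0, 0, 0, -65, 60, -150, 0]]}}

```text
time: 43.1
ee_pos: [0.4445, -0.0043, 0.2084]
eef_rot: [0.999, 0.043, 0.001, 0.004]
ft_force: [0.2, -0.5, -0.7]
width: 0.0434
grip_force: 0.0
```

```bash
cat >> h.py <<'E'
def faders(c):
    for i,yc in enumerate((.115,.035,-.045)):
        L=rectify(c,S,.045,-.06,-.03,yc+.011,yc+.029,10000).max(2).mean(1); C=rectify(c,S,.068,-.055,-.03,yc-.003,yc+.003,10000).max(2).astype(float).mean(1)
        f=lambda p:-30-np.average(np.arange(len(p)),weights=np.clip(p-(p.max()*.8),0,None))/10
        C[:int(0)]=0
        print(i+1,"long",round(f(L),1),"cap",round(f(C),1))
E
python3 - <<'E'
from h import *
print(pose()[:3,3].round(3)); c=shot("wrist","w13"); faders(c)
print(gop(st(-.062,-.118,.052),S[2]))
t=shot("top"); seats(t)
E
```

```text
[ 0.444 -0.004  0.208]
1 long -42.8 cap -42.1
2 long -42.0 cap -42.3
3 long -42.5 cap -42.0
(array([ 0.0069, -0.0012, -0.0048]), array([ 49.3, 171.2, 156.6]))
nest 1 none 72
nest 2 none 85
nest 3 [ 44.  -44.9] [69.5 36.7] 6.7 z 0.0674 slope [-0.026 -0.032]
```

>>> {"method": "jog_arm", "body": {"plan": [[0, 0, 0, 25, 50, 20, 0], [0, 0, 0, 49, 100, 60, 0], [0, 0, 0, 49, 150, 90, 0], [0, 0, 0, 49, 171, 100, 0], [0, 0, 0, 49, 171, 100, 0], [0, 0, 0, 49, 171, 100, 0]]}}

```text
time: 43.8
ee_pos: [0.5075, -0.1693, 0.1009]
eef_rot: [0.999, 0.044, -0.003, -0.003]
ft_force: [-1.4, -0.4, 0.3]
width: 0.0441
grip_force: 0.0
```

Run:
```python
from h import *
print(gop(st(-.062,-.118,.052),S[2]))
seats(load("w13")); c=shot("scene"); seats(c)
P=cloud(c); g=c["image"].astype(int).sum(2); m=(g>420)&(P[...,2]>.015)&(P[...,2]<.04)&(P[...,0]>.4)&(P[...,0]<.63)&(P[...,1]<-.3)&(P[...,1]>-.45)
n,l,s,_=cv2.connectedComponentsWithStats(m.astype(np.uint8))
for i in range(1,n):
    if s[i,4]>60: print(rect(l==i,c,.028)[0])
```

```text
(array([-0.0069,  0.0055, -0.0032]), array([ 1. ,  2.7, 48.8]))
nest 1 [ 41.3 114. ] [54.2 37.3] 4.7 z 0.0695 slope [0.02  0.046]
nest 2 [39.5 35.4] [56.8 35.8] 5.0 z 0.0697 slope [-0.008 -0.067]
nest 3 [ 40.6 -43.8] [56.5 39.7] 6.6 z 0.0698 slope [-0.007  0.025]
nest 1 [ 48.4 115.6] [63.  35.3] 4.9 z 0.0682 slope [-0.    -0.002]
nest 2 [45.3 36. ] [62.8 36.2] 4.9 z 0.068 slope [0.    0.012]
nest 3 [ 45.9 -43.1] [62.7 36.2] 6.5 z 0.0682 slope [0.003 0.025]
((564.4070434570312, -363.49554443359375), (63.71453857421875, 35.18708419799805), 86.71947479248047)
```

Run:
```python
from h import *
for n in ("wrist","top"):
    c=shot(n); P=cloud(c); g=c["image"].astype(int).sum(2); m=(g>380)&(P[...,2]>.012)&(P[...,2]<.04)&(P[...,0]>.4)&(P[...,0]<.63)&(P[...,1]<-.3)&(P[...,1]>-.45)
    k,l,s,_=cv2.connectedComponentsWithStats(m.astype(np.uint8))
    for i in range(1,k):
        if s[i,4]>60: print(n,rect(l==i,c,.028)[0],s[i])
print(gop(st(-.062,-.118,.052),S[2]))
```

```text
wrist ((563.478271484375, -365.0939025878906), (64.60226440429688, 36.00448226928711), 86.72844696044922) [ 508  138   79   51 2760]
wrist ((473.63787841796875, -363.4779968261719), (64.00558471679688, 36.62092971801758), 86.82321166992188) [ 482  235   70   38 1390]
top ((562.3214111328125, -363.528564453125), (66.51464080810547, 38.746421813964844), 89.02981567382812) [398 189  20  12 211]
top ((471.8793640136719, -364.0807189941406), (62.44354248046875, 37.68291473388672), 89.09097290039062) [399 215  19  12 188]
(array([-0.0039,  0.0011,  0.0023]), array([-0.7,  6.4, 53.2]))
```

>>> {"method": "jog_arm", "body": {"plan": [[0, 0, 0, 0, 0, 0, 0], [0, 0, 0, 0, 0, 0, 0], [0, 0, 0, 0, 0, 0, 0]]}}

```text
time: 44.25
ee_pos: [0.5085, -0.168, 0.1072]
eef_rot: [0.999, 0.045, 0.0, 0.0]
ft_force: [-0.9, -0.4, 0.4]
width: 0.0436
grip_force: 0.0
```

Run:
```python
from h import *
print(gop(st(-.062,-.118,.052),S[2]))
```

```text
(array([ 0.0009, -0.0004, -0.    ]), array([-0.4,  3.6, 55.2]))
```

Everything checks out, so I'll grip the run switch and drive it on.

>>> {"method": "jog_arm", "body": {"plan": [[0, 0, 0, 0, 3.5, 20, 0], [0, 0, 0, 0, 3.5, 45, 0], [0, 0, 0, 0, 3.5, 55, 0], [0, 0, 0, 0, 3.5, 55, 0], [0, 0, 0, 0, 3.5, 55, -1], [0, 0, 0, 0, 3.5, 55, -1], [0, 0, 0, 0, 3.5, 55, -1], [0, 0, 0, 0, 3.5, 55, -1], [0, 0, 0, 0, 3.5, 55, -1], [0, 0, 0, 0, 3.5, 55, -1], [0, 0, 0, 0, 3.5, 55, -1]]}}

```text
time: 45.35
ee_pos: [0.5088, -0.1717, 0.0521]
eef_rot: [0.999, 0.045, 0.0, -0.0]
ft_force: [-1.4, 2.6, 5.4]
width: 0.014
grip_force: 15.0
```

>>> {"method": "jog_arm", "body": {"plan": [[0, 0, 0, 6, 0, 0, -1], [0, 0, 0, 12, 0, 0, -1], [0, 0, 0, 18, 0, 0, -1], [0, 0, 0, 22, 0, 0, -1], [0, 0, 0, 24, 0, 0, -1], [0, 0, 0, 24, 0, 0, -1], [0, 0, 0, 24, 0, 0, -1]]}}

```text
time: 46.05
ee_pos: [0.5299, -0.1697, 0.0516]
eef_rot: [0.999, 0.045, -0.003, 0.0]
ft_force: [-14.2, 2.3, 14.4]
width: 0.0139
grip_force: 15.0
```

>>> {"method": "jog_arm", "body": {"plan": [[0, 0, 0, 0, 0, 0, 0], [0, 0, 0, 0, 0, 0, 0], [0, 0, 0, 0, 0, -40, 0], [0, 0, 0, -30, -20, -85, 0], [0, 0, 0, -60, -50, -130, 0], [0, 0, 0, -90, -80, -170, 0], [0, 0, 0, -90, -90, -190, 0], [0, 0, 0, -90, -90, -190, 0], [0, 0, 0, -90, -90, -190, 0], [0, 0, 0, -90, -90, -190, 0], [0, 0, 0, -90, -90, -190, 0]]}}

```text
time: 47.15
ee_pos: [0.4344, -0.0891, 0.2411]
eef_rot: [0.999, 0.044, -0.0, -0.001]
ft_force: [0.8, 0.4, -0.6]
width: 0.0436
grip_force: 0.0
```

Run:
```python
from h import *
print(pose()[:3,3].round(3)); c=shot("wrist","w14"); faders(c); seats(c); seats(shot("scene"))
cv2.imwrite("pics/w14r.png",rectify(c,S,.067,-.12,.11,-.17,.17,2200)[:560])
```

```text
[ 0.434 -0.089  0.241]
1 long -49.7 cap -44.4
2 long -44.7 cap -42.2
3 long -40.9 cap -42.7
nest 1 [ 38.5 114.3] [48.9 38.2] 5.3 z 0.0694 slope [-0.001  0.026]
nest 2 [35.8 35. ] [48.9 38.4] 4.6 z 0.0694 slope [0.044 0.014]
nest 3 [ 35.8 -44.6] [47.8 36. ] 5.3 z 0.0697 slope [ 0.033 -0.052]
nest 1 [ 48.4 115.3] [63.  35.9] 4.9 z 0.0679 slope [-0.008  0.026]
nest 2 [45.2 36.5] [62.9 35.2] 4.9 z 0.0681 slope [0.004 0.003]
nest 3 [ 45.5 -43.2] [62.5 35.3] 4.5 z 0.0681 slope [0.011 0.02 ]
```

View pics/w14r.png

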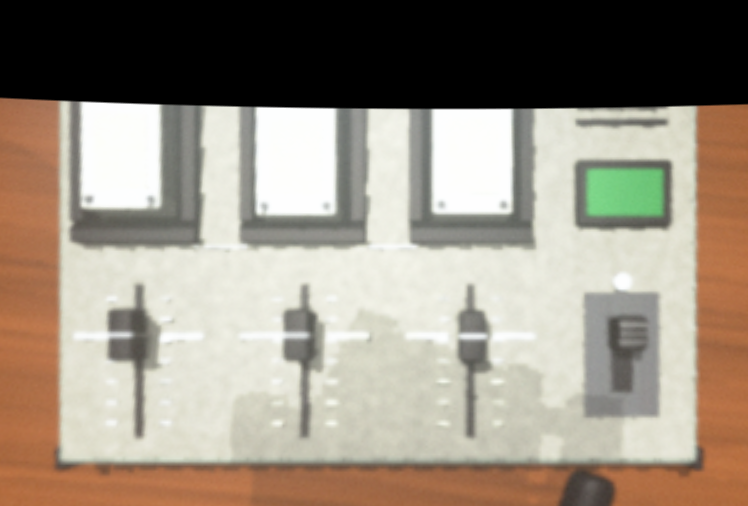

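The switch is on at (630,332), all three cap lines sit on the long lines at row 336, and the modules are seated. I'll hand it in.

```bash
python3 -c "
from bench import order; print(order.close_job())"
```

```text
the job is handed in; nothing more can be done
None
```

The job is handed in: run switch slid off first, both finished converters flat in the tray, three new converters seated in nests 1–3, all three faders on their long lines (within about 0.7 mm), and the run switch fully on last.

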